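# Raise the sample lamp one hole and put its head on

### The arm

A 6-joint arm with a two-finger parallel gripper is mounted at the origin on the work surface. World frame = base frame: x ahead of the robot, y to its left, z up, the work surface at z = 0. Lengths are in mm, angles in rad, forces in N, time in s.
With the tool pointing down it reaches from about 350 to 975 mm from the base axis. Payload 7.1 kg.
Tool frame: the origin (TCP) lies between the finger pads; the fingertips stand 14 mm ahead of it and the grasp point (between the pads) lies 5 mm behind it; z points along the fingers, y is the direction in which the jaws open and shut (so a half turn about z gives the same grasp; the last joint's range is limited). The gripper opens to 88 mm and grips with 3 to 60 N. Pads are 20 mm wide; open, the fingers measure 115 mm over their backs; the gripper's body (75 mm by 178 mm) begins 61 mm behind the grasp point.
Start: joints at [1.084, 0.423, 1.63, -0, 1.089, -0.019], TCP at [281.795, 557.85, 205.075] pointing down, gripper open.
Joint ranges: [-3, 3], [-0.9, 2.11], [0.09, 2.58], [-1.31, 4.45], [0.11, 2.69], [-2.54, 2.54]. Speed limits (rad/s): [2.39, 2.39, 3.01, 3.14, 3.14, 3.14].

### API

Orientations are given as a rotation vector (axis times angle).
In Python, from workcell import get_obs, get_image, calibration, close_job, regions_of, place_of gives the robot as it stands.
- The arm moves only by the tool move_arm, never from a script. Its argument "deltas" is a list of rows, each a list of 5 numbers: the closure in counts, from 0 (fully open) to 255 (shut), then the shift along the tool's x, y, z in m, then the turn about the tool's z in rad. In form: [[grip, x, y, z, roll], ...]. A call has 1 to 5 rows; each row is the pose to reach, as a shift and turn from the pose commanded when the call began, along the tool's axes at that moment; what a row does not reach only later rows make up. A row lasts 1/12 s, in which the tool goes at most 41.7 mm and 7.16 degrees, less where a joint would pass 70% of its speed; a pose out of reach is approached as far as the arm can. A call with a gripper value outside its range is refused whole. The fingers move at their own pace and stop on an object; the grip force is fixed at half the most. Time passes only in rows, so rows that repeat a pose let the fingers close. It gives the time, the measured TCP pose, the force and the opening at its end, in the units of the state.
- get_obs(): the state, without advancing time (a new reading comes with each control period).
- get_image(name): name is "side" or "top" or "wrist"; returns the picture (420x560x3 uint8, blue, green, red); there is no depth.
- calibration(name): a dict with "intrinsics" (3x3 intrinsics, pixels), "distortion" ([k1, k2, p1, p2, k3] as OpenCV has them; the pictures are not rectified), "world_to_cam" (4x4, takes a point from world to camera coordinates); the wrist camera has in their place "hand_eye" (4x4, takes a point from camera to tool coordinates, whose origin is the TCP and whose axes are the flange's). Camera axes: x right, y down, z forward; pixel columns grow to the right and rows downward; lengths in mm; the calibration is good to about 2 mm. A picture is of the moment at which its call begins: read the wrist's pose just before it. calibration takes no time and is no camera call.
- close_job(): hands the job in, once; it reports no verdict.
Trained networks look in the newest picture that a camera, given by its name, has taken for a name from the list of things; names that differ only in an ending like _2 or _b are one class to them, and where a whole thing is asked for, a point or a joint stands for the part that bears it (a point fixed in the world has none). Each returns a list of dicts, best first, with "conf" (0 to 1); they miss things now and then, are a little off and sometimes report something else, mostly with a low value. They report only what shows in the picture. A call takes as long as a camera call. They do not tell look-alikes from the thing itself.
- regions_of(camera, name): "region" (420x560 bool, what is visible of it).
- place_of(camera, name): "location" ([x, y, z] in mm, in world coordinates, good to about 4 mm: a listed point, or the origin of a listed thing).
The state is a dict: "t": time; "qpos": joint angles; "qvel": joint speeds; "joint_torque": joint torques, N m; "ee_pos": TCP position; "orientation": TCP orientation; "ft_force": force on the tool from outside, world axes, zero at the start; "moment": the same for the moment, N m; "width": finger opening in mm.
Only numpy, scipy, OpenCV 4.12 (cv2) and the standard library are available. Lean on these libraries where they do the work, as an engineer would, in place of code of your own. Each camera call takes 0.05 s, during which the arm holds its last target.

### The job

Get the cordless table lamp ready for display: pinch its red snap button in, slide the square stem up until the button pops out of the next hole and locks it there, then set the lamp head on the stem's spigot, fully down and level. Feel for the stop and do not pull so hard that the lamp lifts off the counter, tips or is dragged along; do not force the head on, and leave the vase, the candle jar and the picture frame alone.

Things in the scene. Friction and masses are not known exactly. Their poses are not given: they have to be found in the camera images.
- lamp: Stand of a cordless table lamp, loose on the counter, 1.9 kg: a black round base 160 mm across and 22 mm high with an upright square steel post in its middle. Origin: centre of the underside of the base; z up along the stem, x towards the side that carries the red button. Pulling up on the locked stem with more than about 20 N lifts it.
- button_tip (a point): Tip of the red domed snap button, 8 mm across. It sits in the post, 145 mm above the counter, points along the lamp's x and sticks 5 mm out of a hole in one face of the stem (tip 17 mm from the stem's axis); the opposite face is plain. The point moves with it. Its spring gives 2.7 N at first, 5 N when flush; pressed flush, it slips under the hole's edge when the stem is moved with 5 to 12 N.
- stem_top (a point): Centre of the flat top (shoulder) of the aluminium stem, 175 mm above the counter at first. The stem is a square tube 24 mm wide, sides along the lamp's x and y, 135 mm long, about 0.35 kg, that slides up and down on the post and drops back if let go unlocked. From the shoulder a round brass spigot stands up 19 mm, 14 mm across, tapering to 6 mm at its tip. z up, x towards the button's side.
- stem (a joint): Height of the stem above its start in m (0: button in the top hole). Three holes, 9.5 mm across, lie one under another in the button's face: the next 30 to 48 mm below the first (differs from lamp to lamp, to be felt: the button pops out and within 2 mm the stem stops dead), the third 35 mm lower still. A hole has 1.5 mm of play; keep it uncovered for the button to pop. Locked, the stem hangs on the button.
- button (a joint): How far the button is pressed in, in m: 0 fully out, 0.005 flush with the stem's face, 0.0065 trapped behind the stem's wall between two holes.
- head_grip (a point): Middle of the round brass finial on the lamp head, 22 mm across and 31 mm high (from 17 mm below to 16 mm above this point), 74 mm above the rim of the shade; z up. Below it the flat top of the shade (68 mm across) lies 28 mm under this point.
- head: The loose lamp head, about 0.22 kg: a white shade 120 mm across at the rim and 46 mm high, standing on its rim on the counter, with a round socket in its middle underneath. Origin: centre of the rim's plane; z up to the finial. The socket's mouth lies 6 mm above the origin, its bore is 17 mm across and 35 mm deep, its collar 32 mm across; the collar rests on the stem's shoulder when the head is home, so the origin is then 6 mm below the shoulder.
- vase: Blue ceramic vase, 68 mm across, 100 mm high, a bystander. Origin: centre of its underside.
- candle: Amber glass candle jar with a brass lid, 68 mm across, 75 mm high, a bystander. Origin: centre of its underside.
- frame: Wooden picture frame on a foot, 95 mm wide, 118 mm high, 45 mm deep, a bystander. Origin: under the frame's board.
Not all that is in view belongs to the job. There is more than one size of the head; the job needs the middle-sized.

How it is judged:
By the outcome, as a careful person would: the job done as asked, in the order asked, and still so for the second after the job is handed in, with the robot touching nothing.
It also fails if it takes over 64 s, if anything falls off the work surface, if the arm or the gripper's body presses on something with over 40 N, if the wrist force passes 120 N, or if a joint passes its speed limit or range.

## Working session

There is one attempt and no reset: what is moved stays moved. The work goes in short steps, Python scripts to look and compute and a tool call to move; the robot and the scene stay as the last step left them, time stands still between calls to the robot, and variables do not carry over. Pictures are saved under pics/ and viewed, and the job is handed in when it is done.

Besides the shell and the picture viewer there is one more tool, called after ">>>" as name(argument=value, ...), one argument or row to a line, values as JSON. move_arm: Moves the arm, as the interface text tells. Its arguments: {"type":"object","properties":{"deltas":{"type":"array","items":{"type":"array","items":{"type":"number"}}}},"required":["deltas"]}

```bash
mkdir -p pics; ls; python3 - <<'E'
from workcell import *
import cv2,json
o=get_obs()
for k,v in o.items(): print(k,v)
for n in ["side","top","wrist"]:
    cv2.imwrite(f"pics/{n}0.png",get_image(n))
    c=calibration(n); print(n,{k:__import__('numpy').round(v,3).tolist() for k,v in c.items()})
    for t in ["lamp","head","button_tip","stem_top","head_grip","vase","candle","frame"]:
        print(n,t,[(round(d['conf'],2),[round(x) for x in d['location']]) for d in place_of(n,t)])
print(get_obs()['t'])
E
```

```text
pics
t 0.0
qpos [ 1.08401021e+00  4.23828515e-01  1.63067746e+00 -9.94877959e-06
  1.08858600e+00 -1.89631353e-02]
qvel [ 0.00115308  0.00056348  0.00100979 -0.00051362  0.00013985  0.00275066]
joint_torque [ 2.81618222e-04 -5.44619644e+01 -2.73670274e+01  6.42723357e-02
  2.28267268e-02 -2.19666817e-04]
ee_pos [281.53111221 557.35920397 204.31433435]
orientation [-7.28079505e-01 -3.05568262e+00  2.28342902e-03]
ft_force [-0.33329088  0.38704806 -0.40940119]
moment [ 0.05317167  0.00731642 -0.00305219]
width 88.14128661087429
side {'intrinsics': [[418.607, 0.0, 278.181], [0.0, 418.607, 210.706], [0.0, 0.0, 1.0]], 'distortion': [0.002, 0.0, 0.0, 0.0, 0.0], 'world_to_cam': [[0.795, -0.606, -0.009, -370.641], [-0.353, -0.451, -0.82, 325.221], [0.493, 0.655, -0.573, 741.501], [0.0, 0.0, 0.0, 1.0]]}
side lamp [(0.88, [471, -156, 0])]
side head [(0.86, [276, 204, -1]), (0.65, [497, 364, 2]), (0.64, [497, 185, -1]), (0.56, [496, 187, 71])]
side button_tip []
side stem_top [(0.94, [470, -153, 176])]
side head_grip [(0.9, [496, 362, 54]), (0.81, [278, 202, 107])]
side vase [(0.96, [713, 8, 0]
[... 498 characters left out ...]
ip []
top stem_top [(0.66, [471, -153, 172]), (0.38, [703, -182, 1])]
top head_grip [(0.86, [495, 370, 50]), (0.74, [494, 180, 73]), (0.73, [280, 204, 104]), (0.17, [500, 180, -2])]
top vase [(0.73, [708, 8, 0])]
top candle [(0.9, [700, 170, -1])]
top frame [(0.87, [700, -180, 2])]
wrist {'intrinsics': [[362.585, 0.0, 274.411], [0.0, 362.585, 206.379], [0.0, 0.0, 1.0]], 'distortion': [-0.097, 0.0, 0.0, 0.0, 0.0], 'hand_eye': [[0.0, -0.963, -0.27, 73.14], [1.0, -0.0, 0.001, -0.048], [-0.001, -0.27, 0.963, -178.697], [0.0, 0.0, 0.0, 1.0]]}
wrist lamp []
wrist head [(0.62, [496, 369, -1])]
wrist button_tip []
wrist stem_top []
wrist head_grip []
wrist vase []
wrist candle []
wrist frame []
1.35
```

View pics/side0.png

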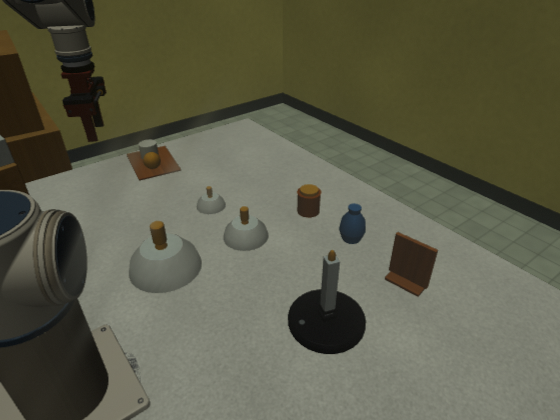

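View pics/top0.png

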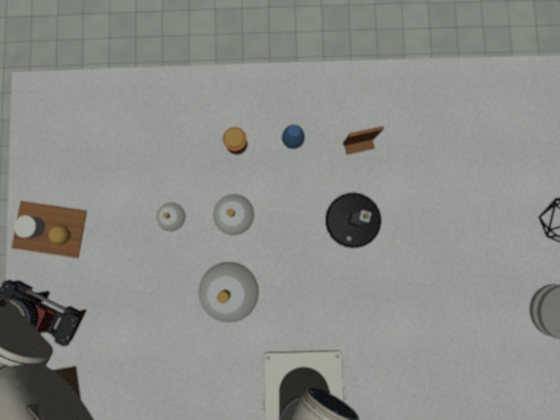

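```bash
python3 - <<'E'
import cv2
a=cv2.imread("pics/side0.png")[235:350,280:375]
b=cv2.imread("pics/top0.png")[185:255,320:390]
cv2.imwrite("pics/z1.png",cv2.hconcat([cv2.resize(a,(475,575),interpolation=cv2.INTER_CUBIC),cv2.resize(b,(300,575),interpolation=cv2.INTER_CUBIC)]))
E
```

```text
(no output)
```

View pics/z1.png

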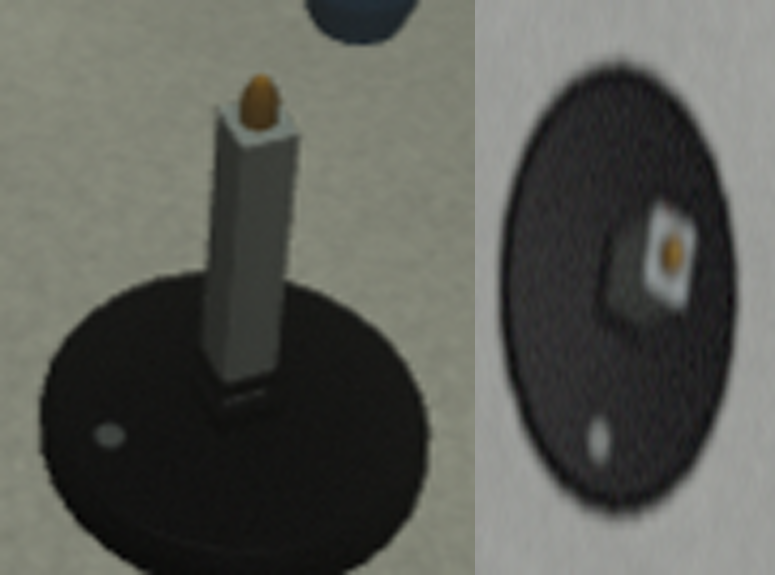

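```bash
cat > h.py <<'E'
from workcell import *
import numpy as np, cv2
from scipy.spatial.transform import Rotation as Ro
def tgt(x,y,z,yaw):
    """yaw = desired angle (deg) of tool y in world; prints delta"""
    o=get_obs(); R=Ro.from_rotvec(o['orientation']).as_matrix()
    d=R.T@(np.array([x,y,z])-o['ee_pos'])/1000
    cur=np.degrees(np.arctan2(R[1,1],R[0,1]))
    roll=-(yaw-cur+180)%360-180 if False else -(((yaw-cur)+180)%360-180)
    print("t",round(o['t'],2),"delta m",d.round(4),"roll",round(np.radians(roll),3),"cur yaw",round(cur,1),"pos",o['ee_pos'].round(1),"F",o['ft_force'].round(2),"w",round(o['width'],1))
def wcam():
    o=get_obs(); T=np.eye(4);T[:3,:3]=Ro.from_rotvec(o['orientation']).as_matrix();T[:3,3]=o['ee_pos']
    im=get_image("wrist"); c=calibration("wrist")
    return im,np.linalg.inv(T@np.array(c['hand_eye'])),np.array(c['intrinsics']),np.array(c['distortion'])
def proj(P,W,K,D):
    r=cv2.projectPoints(np.array(P,float).reshape(-1,1,3),cv2.Rodrigues(W[:3,:3])[0],W[:3,3],K,D)[0]
    return r.reshape(-1,2)
def ray_at_z(px,z,W,K,D):
    u=cv2.undistortPoints(np.array([[px]],float),K,D).ravel()
    Wi=np.linalg.inv(W); d=Wi[:3,:3]@np.array([u[0],u[1],1]); c=Wi[:3,3]
    return c+d*(z-c[2])/d[2]
E
python3 -c "
from h import *
tgt(549,-77,220,-45)"
```

```text
t 1.35 delta m [-0.5248 -0.4461 -0.0149] roll 1.888 cur yaw 63.2 pos [281.8 557.8 205.1] F [ 0.15  0.44 -0.14] w 88.0
```

>>> move_arm(
  deltas=[
    [0, -0.026, -0.022, -0.015, 0.1],
    [0, -0.053, -0.045, -0.015, 0.22],
    [0, -0.079, -0.067, -0.015, 0.34],
    [0, -0.106, -0.09, -0.015, 0.46],
    [0, -0.132, -0.112, -0.015, 0.58],
  ],
)

```text
t: 1.77
ee_pos: [349.4, 396.9, 220.2]
orientation: [1.579, 2.716, 0.0]
ft_force: [-0.2, 0.1, -0.3]
width: 88.0
```

```bash
python3 -c "
from h import *
tgt(549,-77,220,-45)"
```

```text
t 1.77 delta m [-5.106e-01 -6.100e-02  2.000e-04] roll 1.303 cur yaw 29.7 pos [349.4 396.9 220.2] F [-0.16  0.14 -0.31] w 88.0
```

>>> move_arm(
  deltas=[
    [0, -0.04, -0.005, 0, 0.1],
    [0, -0.08, -0.01, 0, 0.22],
    [0, -0.12, -0.014, 0, 0.34],
    [0, -0.16, -0.019, 0, 0.46],
    [0, -0.2, -0.024, 0, 0.58],
  ],
)

```text
t: 2.18
ee_pos: [428.7, 211.4, 220.4]
orientation: [2.29, 2.151, 0.001]
ft_force: [0.3, 0.2, -0.3]
width: 87.8
```

```bash
python3 -c "
from h import *
tgt(549,-77,220,-45)"
```

```text
t 2.18 delta m [-0.2803  0.1381  0.0004] roll 0.723 cur yaw -3.6 pos [428.7 211.4 220.4] F [ 0.26  0.19 -0.29] w 87.8
```

>>> move_arm(
  deltas=[
    [0, -0.036, 0.018, 0, 0.1],
    [0, -0.072, 0.036, 0, 0.22],
    [0, -0.108, 0.054, 0, 0.34],
    [0, -0.144, 0.072, 0, 0.46],
    [0, -0.18, 0.09, 0, 0.58],
  ],
)

```text
t: 2.6
ee_pos: [508.3, 26.2, 220.4]
orientation: [2.809, 1.405, 0.001]
ft_force: [-0.1, 0.3, -0.4]
width: 88.0
```

```bash
python3 -c "
from h import *
tgt(549,-77,220,-45)"
```

```text
t 2.6 delta m [-0.0582  0.0945  0.0004] roll 0.142 cur yaw -36.8 pos [508.3  26.2 220.4] F [-0.08  0.33 -0.45] w 88.0
```

>>> move_arm(
  deltas=[
    [0, -0.02, 0.032, 0, 0.05],
    [0, -0.04, 0.064, 0, 0.1],
    [0, -0.058, 0.094, 0, 0.142],
    [0, -0.058, 0.094, 0, 0.142],
    [0, -0.058, 0.094, 0, 0.142],
  ],
)

```text
t: 3.02
ee_pos: [549.1, -75.8, 219.9]
orientation: [-2.9, -1.207, 0.0]
ft_force: [-1.0, 0.7, -0.5]
width: 87.9
```

```bash
python3 -c "
from h import *
tgt(549,-77,220,-45)
im,W,K,D=wcam()
cv2.imwrite('pics/w1.png',im)
print(proj([[471,-155,0],[470,-153,175],[487,-155,145]],W,K,D).round(1))
for t in ['lamp','button_tip','stem_top']:
  print(t,[(round(d['conf'],2),np.round(d['location'],1)) for d in place_of('wrist',t)])
"
```

```text
t 3.02 delta m [-0.001   0.0008 -0.0001] roll 0.004 cur yaw -44.8 pos [549.1 -75.8 219.9] F [-1.01  0.67 -0.45] w 87.9
[[274.2 265.8]
 [271.3 364.2]
 [288.1 328.7]]
lamp [(0.82, array([ 472.4, -157. ,   -0.5]))]
button_tip []
stem_top [(0.74, array([ 469.2, -160.7,  176.2]))]
```

View pics/w1.png

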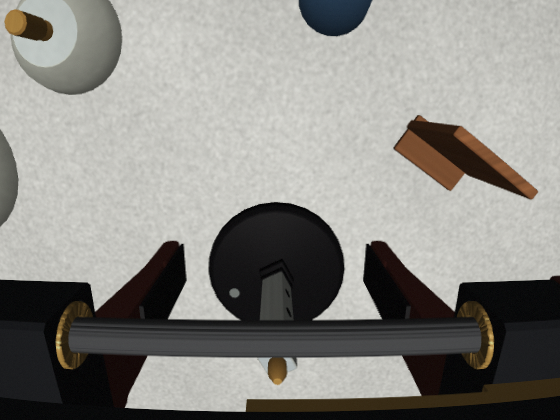

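```bash
python3 -c "
from h import *
tgt(548,-135,290,-75)"
```

```text
t 3.22 delta m [-0.0444  0.0432 -0.07  ] roll 0.532 cur yaw -44.5 pos [548.3 -73.  220. ] F [-1.14 -0.34 -0.17] w 87.5
```

>>> move_arm(
  deltas=[
    [0, -0.01, 0.01, -0.03, 0.11],
    [0, -0.02, 0.02, -0.06, 0.23],
    [0, -0.035, 0.035, -0.07, 0.35],
    [0, -0.044, 0.043, -0.07, 0.47],
    [0, -0.044, 0.043, -0.07, 0.532],
  ],
)

```text
t: 3.63
ee_pos: [549.0, -136.4, 291.6]
orientation: [3.115, 0.398, 0.004]
ft_force: [-0.8, 0.2, -1.0]
width: 87.9
```

>>> move_arm(
  deltas=[
    [0, 0, 0, 0, 0],
    [0, 0, 0, 0, 0],
    [0, 0, 0, 0, 0],
    [0, 0, 0, 0, 0],
  ],
)

```text
t: 3.97
ee_pos: [548.5, -134.9, 289.9]
orientation: [-3.114, -0.411, 0.001]
ft_force: [-0.4, 0.4, 0.1]
width: 87.8
```

```bash
python3 -c "
from h import *
tgt(548,-135,290,-75)
im,W,K,D=wcam()
cv2.imwrite('pics/w2.png',im)
cv2.imwrite('pics/w2z.png',cv2.resize(im[180:320,200:360],(800,600)[0:1]+(700,),interpolation=cv2.INTER_CUBIC)[:600])
np.savez('w2.npz',W=W,K=K,D=D)
for t in ['lamp','button_tip','stem_top']:
  print(t,[(round(d['conf'],2),np.round(d['location'],1)) for d in place_of('wrist',t)])
tgt(548,-135,290,-75)
"
```

```text
t 3.97 delta m [-0.0005 -0.     -0.0001] roll 0.001 cur yaw -75.0 pos [ 548.5 -134.9  289.9] F [-0.4   0.38  0.13] w 87.8
lamp [(0.78, array([ 4.711e+02, -1.568e+02, -3.000e-01]))]
button_tip [(0.35, array([ 484.7, -162.7,  142.3]))]
stem_top [(0.62, array([ 468.7, -163.2,  173.1]))]
t 4.17 delta m [-0.0005 -0.0006 -0.0001] roll -0.001 cur yaw -75.1 pos [ 548.6 -135.5  289.9] F [-0.21 -0.41 -1.34] w 87.8
```

View pics/w2z.png

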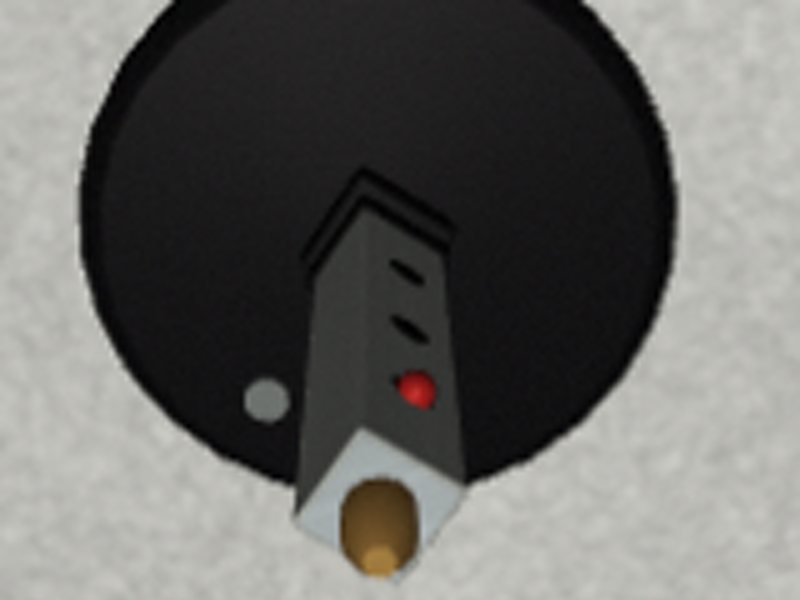

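```bash
cat > fit.py <<'E'
from h import *
from scipy.optimize import least_squares
d=np.load('w2.npz');W,K,D=d['W'],d['K'],d['D']
px=lambda u,v:(200+u/5-.4,180+v/5-.4)
obs=[px(365,430),px(465,492),px(293,518),px(418,389),px(365,205),px(315,272),px(447,250)]
P=np.array([[12,12,175],[12,-12,175],[-12,12,175],[15.5,0,145],[12,12,40],[-12,12,40],[12,-12,40]],float)
def model(p):
    c,s=np.cos(p[2]),np.sin(p[2])
    Q=P.copy(); Q[:,0]=p[0]+c*P[:,0]-s*P[:,1];Q[:,1]=p[1]+s*P[:,0]+c*P[:,1]
    return proj(Q,W,K,D)
for use in [list(range(7)),[0,1,2],[4,5,6],[0,1,2,3]]:
    best=None
    for y0 in (-0.5,0,-1):
        r=least_squares(lambda p:(model(p)-np.array(obs))[use].ravel(),[471,-157,y0])
        if best is None or r.cost<best.cost: best=r
    print(use,best.x[:2].round(1),np.degrees(best.x[2]).round(1),(best.fun.reshape(-1,2)).round(1).tolist())
E
python3 fit.py
```

```text
[0, 1, 2, 3, 4, 5, 6] [ 472.9 -156.4] -20.0 [[-0.5, -0.4], [1.5, 1.3], [-1.4, 2.0], [1.3, -1.5], [0.2, -1.6], [-0.8, -0.1], [-0.5, -0.1]]
[0, 1, 2] [ 473.9 -156.3] -20.4 [[-0.3, -1.3], [1.6, 0.5], [-1.3, 0.9]]
[4, 5, 6] [ 472.4 -157.2] -18.7 [[0.3, -1.0], [-0.3, 0.8], [-0.1, 0.2]]
[0, 1, 2, 3] [ 473.2 -156.1] -20.9 [[-0.6, -0.8], [1.2, 1.2], [-1.8, 1.3], [1.3, -1.7]]
```

```bash
python3 -c "
from h import *
tgt(472.7,-156.7,290,-20)"
```

```text
t 4.17 delta m [-0.0788  0.001  -0.    ] roll -0.961 cur yaw -75.1 pos [ 548.6 -135.5  289.9] F [-0.21 -0.41 -1.34] w 87.8
```

>>> move_arm(
  deltas=[
    [0, -0.03, 0, 0, -0.11],
    [0, -0.06, 0.001, 0, -0.23],
    [0, -0.079, 0.001, 0, -0.35],
    [0, -0.079, 0.001, 0, -0.47],
    [0, -0.079, 0.001, 0, -0.59],
  ],
)

```text
t: 4.58
ee_pos: [471.5, -157.3, 290.3]
orientation: [2.859, 1.302, 0.0]
ft_force: [0.6, 0.4, 1.0]
width: 88.0
```

>>> move_arm(
  deltas=[
    [0, 0, 0, 0, -0.12],
    [0, 0, 0, 0, -0.24],
    [0, 0, 0, 0, -0.36],
    [0, 0, 0, 0, -0.371],
    [0, 0, 0, 0, -0.371],
  ],
)

```text
t: 5.0
ee_pos: [472.5, -157.0, 290.1]
orientation: [-2.576, -1.798, 0.0]
ft_force: [-0.1, 0.1, 0.3]
width: 88.0
```

>>> move_arm(
  deltas=[
    [0, 0, 0, 0, 0],
    [0, 0, 0, 0, 0],
    [0, 0, 0, 0, 0],
  ],
)

```text
t: 5.25
ee_pos: [472.5, -157.0, 290.0]
orientation: [-2.576, -1.799, 0.0]
ft_force: [-0.8, -0.5, 0.0]
width: 87.8
```

```bash
python3 -c "
from h import *
tgt(472.7,-156.7,290,-20)
im,W,K,D=wcam()
cv2.imwrite('pics/w3.png',im)
np.savez('w3.npz',W=W,K=K,D=D)
for t in ['lamp','stem_top','button_tip']:
  print(t,[(round(d['conf'],2),np.round(d['location'],1)) for d in place_of('wrist',t)])
"
```

```text
t 5.25 delta m [0.0004 0.0001 0.    ] roll -0.002 cur yaw -20.1 pos [ 472.5 -157.   290. ] F [-0.8  -0.52  0.05] w 87.8
lamp [(0.57, array([ 467.5, -156.6,    1.7])), (0.37, array([ 484. , -159.9,  143.6]))]
stem_top [(0.93, array([ 469.1, -159.6,  171.9]))]
button_tip [(0.48, array([ 488.9, -160. ,  144. ]))]
```

View pics/w3.png

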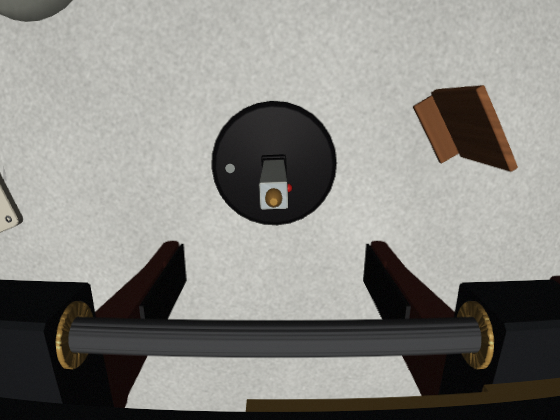

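```bash
python3 - <<'E'
from h import *
d=np.load('w3.npz');W,K,D=d['W'],d['K'],d['D']
im=cv2.imread('pics/w3.png')
cv2.imwrite('pics/w3z.png',cv2.resize(im[140:230,225:325],(800,720)[0:2],interpolation=cv2.INTER_CUBIC)[:600])
hsv=cv2.cvtColor(im,cv2.COLOR_BGR2HSV)
m=(im.min(2)>110).astype(np.uint8)
m[:, :220]=0;m[:,330:]=0;m[:175]=0;m[215:]=0
n,l,s,c=cv2.connectedComponentsWithStats(m);
for i in range(1,n):
    if 60<s[i][4]<900 :
        print(s[i],c[i]); r=cv2.minAreaRect(np.argwhere(l==i)[:,::-1].astype(np.float32)); print(r)
b=cv2.boxPoints(r)
for q in b: print(q,ray_at_z(q,175,W,K,D).round(1))
print('ctr',ray_at_z(r[0],175,W,K,D))
base=((im.max(2)<60)).astype(np.uint8)
n,l,s,c=cv2.connectedComponentsWithStats(base)
i=l[130,240]; cnt=cv2.findContours((l==i).astype(np.uint8),cv2.RETR_EXTERNAL,cv2.CHAIN_APPROX_NONE)[0][0]
e=cv2.fitEllipse(cnt);print(e,ray_at_z(e[0],11,W,K,D),ray_at_z(e[0],22,W,K,D))
E
```

```text
[259 182  29  27 466] [273.49141631 193.67167382]
((273.0, 195.0), (26.0, 28.0), 90.0)
[309 192  21  23 207] [323.02898551 207.33816425]
((324.4751281738281, 207.97735595703125), (14.798799514770508, 29.732133865356445), 42.27368927001953)
[220 195  18  20 167] [225.40718563 208.17365269]
((228.5, 204.5), (17.0, 19.0), 0.0)
[220. 214.] [ 424.6 -155.6  175. ]
[220. 195.] [ 431.  -140.2  175. ]
[237. 195.] [ 444.3 -145.2  175. ]
[237. 214.] [ 438.2 -160.6  175. ]
ctr [ 434.5604739  -150.33436164  175.        ]
((273.585205078125, 162.5689239501953), (122.47386932373047, 123.13273620605469), 82.78821563720703) [ 473.45985144 -153.59160875   11.        ] [ 474.0578391  -152.01890183   22.        ]
```

View pics/w3z.png

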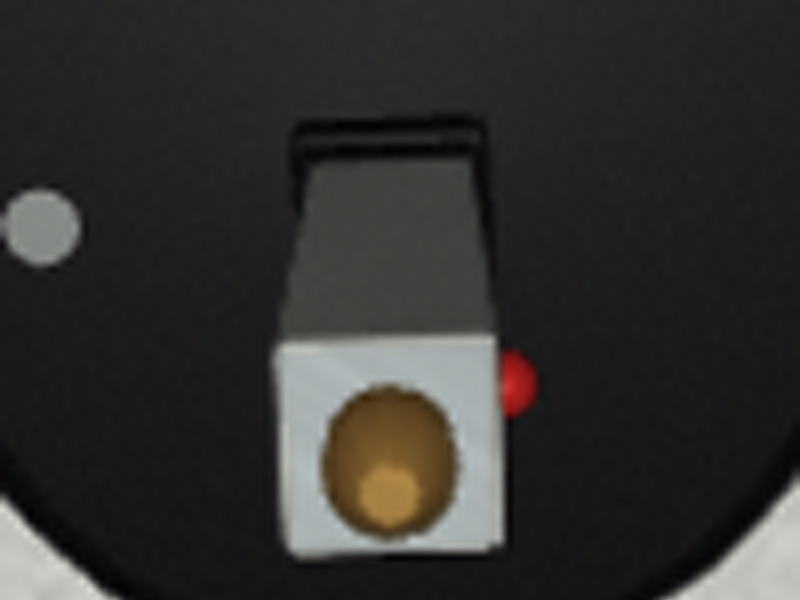

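```bash
cat > fit2.py <<'E'
from h import *
from scipy.optimize import least_squares
d=np.load('w3.npz');W,K,D=d['W'],d['K'],d['D']
px=lambda u,v:(225+u/8-.44,140+v/8-.44)
obs=[px(496,337),px(503,547),px(278,344),px(292,557),px(517,383),px(312,160),px(470,157)]
P=np.array([[12,12,175],[12,-12,175],[-12,12,175],[-12,-12,175],[14.5,0,145],[-12,12,40],[12,12,40]],float)
def model(p):
    c,s=np.cos(p[2]),np.sin(p[2])
    Q=P.copy(); Q[:,0]=p[0]+c*P[:,0]-s*P[:,1];Q[:,1]=p[1]+s*P[:,0]+c*P[:,1]
    return proj(Q,W,K,D)
for use in [list(range(7)),[0,1,2,3],[5,6],[0,1,2,3,4]]:
    r=least_squares(lambda p:(model(p)-np.array(obs))[use].ravel(),[471,-157,-.35])
    print(use,r.x[:2].round(1),np.degrees(r.x[2]).round(1),(r.fun.reshape(-1,2)).round(1).tolist())
E
python3 fit2.py
```

```text
[0, 1, 2, 3, 4, 5, 6] [ 472.7 -156.3] -17.9 [[0.9, -0.5], [0.9, 1.1], [-0.9, -0.3], [-1.1, 1.0], [0.3, -0.1], [-0.3, -0.5], [0.2, -1.0]]
[0, 1, 2, 3] [ 472.8 -156.1] -17.6 [[0.9, -0.9], [1.0, 0.8], [-0.9, -0.5], [-1.0, 0.7]]
[5, 6] [ 472.3 -157.1] -19.0 [[-0.2, 0.0], [0.2, -0.0]]
[0, 1, 2, 3, 4] [ 472.8 -156.1] -17.8 [[0.9, -0.8], [0.9, 0.9], [-0.9, -0.5], [-1.2, 0.8], [0.3, -0.4]]
```

```bash
python3 -c "
from h import *
tgt(472.7,-156.4,153,-17.9)"
```

```text
t 5.45 delta m [0.0007 0.     0.137 ] roll -0.038 cur yaw -20.1 pos [ 472.4 -157.1  290. ] F [ 0.11 -0.29  0.24] w 88.0
```

>>> move_arm(
  deltas=[
    [0, 0.0005, 0, 0.025, -0.037],
    [0, 0.0005, 0, 0.055, -0.037],
    [0, 0.0005, 0, 0.085, -0.037],
    [0, 0.0005, 0, 0.1, -0.037],
    [0, 0.0005, 0, 0.1, -0.037],
  ],
)

```text
t: 5.87
ee_pos: [470.3, -155.7, 186.8]
orientation: [-2.537, -1.845, 0.006]
ft_force: [-0.0, 0.5, -0.2]
width: 87.4
```

```bash
python3 -c "
from h import *
tgt(472.7,-156.4,153,-17.9)
im,W,K,D=wcam()
cv2.imwrite('pics/w4.png',im)
np.savez('w4.npz',W=W,K=K,D=D)
"
```

```text
t 5.87 delta m [0.0001 0.0027 0.0338] roll -0.001 cur yaw -18.0 pos [ 470.3 -155.7  186.8] F [-0.    0.48 -0.22] w 87.4
```

View pics/w4.png

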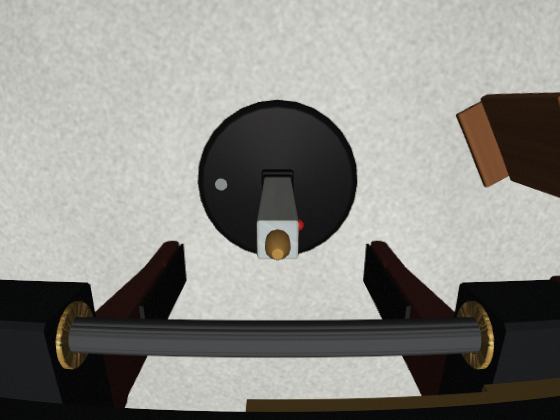

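>>> move_arm(
  deltas=[
    [0, 0, 0, 0.012, 0],
    [0, 0, 0, 0.025, 0],
    [0, 0, 0, 0.037, 0],
    [0, 0, 0, 0.037, 0],
    [0, 0, 0, 0.037, 0],
  ],
)

```text
t: 6.33
ee_pos: [473.3, -156.8, 154.1]
orientation: [2.54, 1.847, 0.001]
ft_force: [-0.6, 0.1, 0.3]
width: 88.3
```

>>> move_arm(
  deltas=[
    [110, 0, 0, 0, 0],
    [110, 0, 0, 0, 0],
    [110, 0, 0, 0, 0],
    [110, 0, 0, 0, 0],
  ],
)

```text
t: 6.67
ee_pos: [473.0, -156.7, 153.7]
orientation: [2.54, 1.847, 0.001]
ft_force: [0.3, -0.6, 0.6]
width: 64.9
```

```bash
python3 -c "
from h import *
tgt(472.7,-156.4,153,-17.9)
im,W,K,D=wcam()
cv2.imwrite('pics/w5.png',im)
np.savez('w5.npz',W=W,K=K,D=D)
"
```

```text
t 6.67 delta m [ 0.0002 -0.0004  0.0007] roll -0.001 cur yaw -17.9 pos [ 473.  -156.7  153.7] F [ 0.32 -0.57  0.63] w 64.9
```

View pics/w5.png

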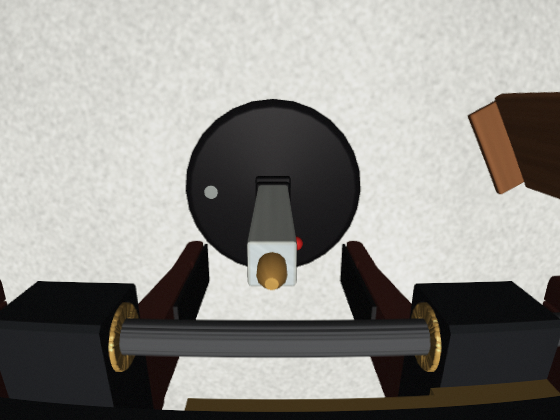

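>>> move_arm(
  deltas=[
    [140, 0, -0.001, 0.0005, 0],
    [140, 0, -0.001, 0.0005, 0],
    [140, 0, -0.001, 0.0005, 0],
    [140, 0, -0.001, 0.0005, 0],
    [140, 0, -0.001, 0.0005, 0],
  ],
)

```text
t: 7.13
ee_pos: [471.7, -156.2, 152.6]
orientation: [-2.54, -1.848, 0.0]
ft_force: [0.6, 0.1, -0.3]
width: 39.8
```

```bash
python3 -c "
from h import *
tgt(472.7,-156.4,153,-17.9)
im,W,K,D=wcam()
cv2.imwrite('pics/w6z.png',cv2.resize(im[160:360,130:420],(790,545),interpolation=cv2.INTER_CUBIC))
"
```

```text
t 7.13 delta m [ 0.0002  0.001  -0.0004] roll -0.001 cur yaw -17.9 pos [ 471.7 -156.2  152.6] F [ 0.59  0.13 -0.27] w 39.8
```

View pics/w6z.png

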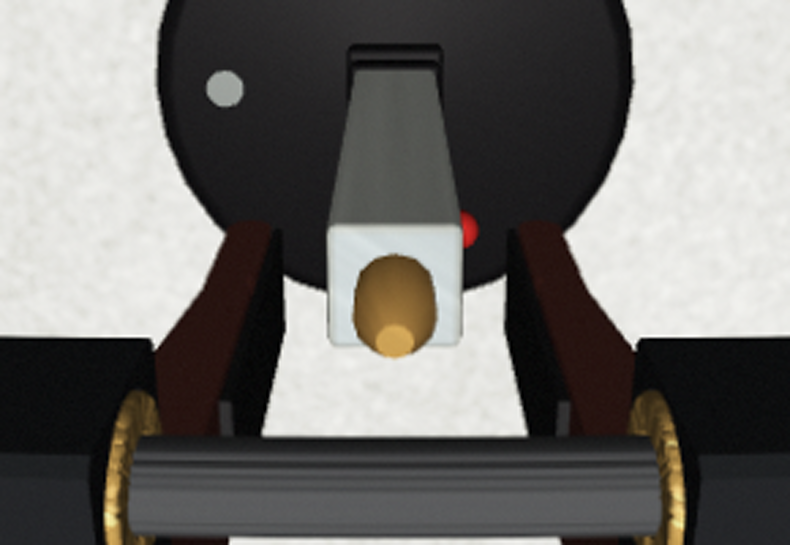

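>>> move_arm(
  deltas=[
    [160, 0, 0, 0, 0],
    [165, 0, 0, 0, 0],
    [165, 0, 0, 0, 0],
    [165, 0, 0, 0, 0],
  ],
)

```text
t: 7.52
ee_pos: [471.7, -156.3, 152.6]
orientation: [2.541, 1.848, 0.0]
ft_force: [-0.4, 0.5, 0.2]
width: 30.9
```

```bash
python3 -c "
from h import *
tgt(471.7,-156.2,153,-17.9)"
```

```text
t 7.52 delta m [ 0.0001 -0.     -0.0004] roll -0.001 cur yaw -17.9 pos [ 471.7 -156.3  152.6] F [-0.43  0.45  0.24] w 30.9
```

>>> move_arm(
  deltas=[
    [172, 0, 0, 0, 0],
    [175, 0, 0, 0, 0],
    [175, 0, 0, 0, 0],
    [175, 0, 0, 0, 0],
  ],
)

```text
t: 7.85
ee_pos: [471.7, -156.3, 152.6]
orientation: [2.541, 1.848, -0.0]
ft_force: [0.7, -0.3, -0.0]
width: 27.7
```

```bash
python3 -c "
from h import *
tgt(471.7,-156.2,153,-17.9)"
```

```text
t 7.85 delta m [ 0.0001 -0.     -0.0004] roll -0.001 cur yaw -17.9 pos [ 471.7 -156.3  152.6] F [ 0.65 -0.35 -0.03] w 27.7
```

```bash
python3 -c "
from h import *
im,W,K,D=wcam()
cv2.imwrite('pics/w7z.png',cv2.resize(im[160:360,130:420],(790,545),interpolation=cv2.INTER_CUBIC))
s=get_image('side');cv2.imwrite('pics/s7z.png',cv2.resize(s[150:350,260:420],(640,800),interpolation=cv2.INTER_CUBIC)[:600])
"
```

```text
(no output)
```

View pics/w7z.png

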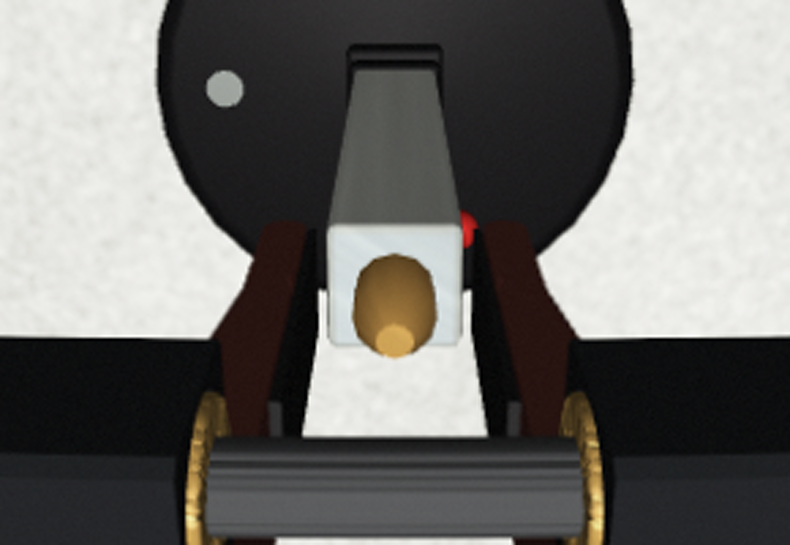

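View pics/s7z.png

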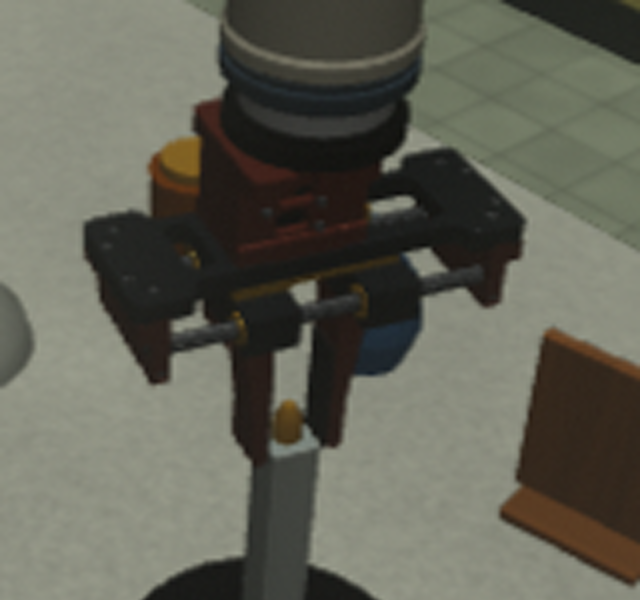

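```bash
python3 - <<'E'
from h import *
c=calibration('wrist');H=np.linalg.inv(np.array(c['hand_eye']));K=np.array(c['intrinsics']);D=np.array(c['distortion'])
for P in [[10,44,14],[-10,44,14],[10,44,-5],[0,44,14],[0,0,14],[0,0,-5],[10,57,14],[-10,57,14]]:
    print(P,proj([P],H,K,D).round(1))
im,W,K,D=wcam()
for z in (175,145,40): print(z,proj([[472-.95*12+.31*12,-156.3+.31*12+.95*12,z],[472+.95*12+.31*12,-156.3-.31*12+.95*12,z]],W,K,D).round(1).tolist())
S=calibration('side');WS=np.array(S['world_to_cam']);KS=np.array(S['intrinsics']);DS=np.array(S['distortion'])
print('side',proj([[472,-156.3,175],[472,-156.3,194],[472,-156.3,139],[472+.95*14,-156.3-.31*14,139],[472-.95*14,-156.3+.31*14,139]],WS,KS,DS).round(1).tolist())
s=get_image('side');cv2.imwrite('pics/s8.png',s)
E
```

```text
[10, 44, 14] [[351.6 223.1]]
[-10, 44, 14] [[349.5 256.1]]
[10, 44, -5] [[359.1 234.8]]
[0, 44, 14] [[350.5 239.8]]
[0, 0, 14] [[273.2 240. ]]
[0, 0, -5] [[273.1 253.1]]
[10, 57, 14] [[374.4 223.1]]
[-10, 57, 14] [[371.7 255.9]]
175 [[247.7, 243.6], [299.7, 243.8]]
145 [[251.6, 223.3], [295.9, 223.4]]
40 [[259.3, 183.1], [288.5, 183.2]]
side [[331.3, 257.1], [332.0, 249.2], [330.1, 271.5], [336.8, 269.8], [323.3, 273.2]]
```

>>> move_arm(
  deltas=[
    [140, 0, 0, 0, 0],
    [140, 0, 0, 0, 0],
    [140, 0, 0, 0, 0],
    [140, 0, 0, 0.006, 0],
    [140, 0, 0, 0.012, 0],
  ],
)

```text
t: 8.47
ee_pos: [471.9, -156.3, 140.4]
orientation: [2.54, 1.848, 0.001]
ft_force: [0.4, -0.4, -0.1]
width: 39.9
```

>>> move_arm(
  deltas=[
    [140, 0, 0, 0.006, 0],
    [140, 0, 0, 0.012, 0],
    [140, 0, 0, 0.012, 0],
    [140, 0, 0, 0.012, 0],
  ],
)

```text
t: 8.8
ee_pos: [471.3, -156.1, 127.9]
orientation: [-2.54, -1.847, 0.001]
ft_force: [0.3, 0.4, -0.6]
width: 39.6
```

```bash
python3 -c "
from h import *
tgt(471.7,-156.3,129,-17.9)
im,W,K,D=wcam()
a=cv2.resize(im[160:360,175:375],(500,500),interpolation=cv2.INTER_CUBIC)
s=get_image('side');b=cv2.resize(s[200:320,300:372],(300,500),interpolation=cv2.INTER_CUBIC)
cv2.imwrite('pics/c9.png',cv2.hconcat([a,b]))
tgt(471.7,-156.3,129,-17.9)
"
```

```text
t 8.8 delta m [-0.      0.0005 -0.0011] roll -0.001 cur yaw -17.9 pos [ 471.3 -156.1  127.9] F [ 0.32  0.38 -0.62] w 39.6
t 8.9 delta m [-0.     -0.0001 -0.0004] roll -0.001 cur yaw -17.9 pos [ 471.8 -156.3  128.6] F [ 0.12  0.3  -0.83] w 40.0
```

View pics/c9.png

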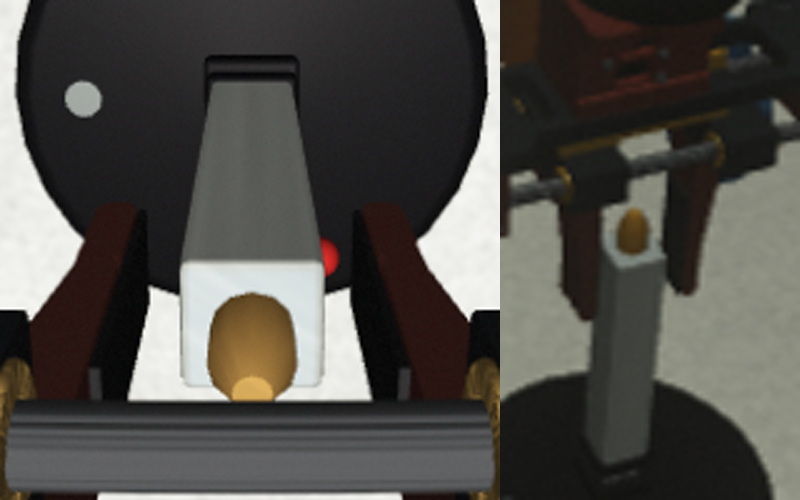

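```bash
python3 - <<'E'
from h import *
S=calibration('side');WS=np.array(S['world_to_cam']);KS=np.array(S['intrinsics']);DS=np.array(S['distortion'])
ty=np.array([.952,-.307]);tx=np.array([.307,.952]);c=np.array([471.8,-156.3])
for z in (115,130,145,155):
    P=[[*(c-ty*a+tx*b),z] for a in (20,30) for b in (-10,10)]
    print(z,proj(P,WS,KS,DS).round(1).tolist())
print('stemtop',proj([[*(c+ty*a+tx*b),175] for a in(-12,12) for b in (-12,12)]+[[*c,194]],WS,KS,DS).round(1).tolist())
c=calibration('wrist');H=np.linalg.inv(np.array(c['hand_eye']));K=np.array(c['intrinsics']);D=np.array(c['distortion'])
for z in (14,0,-10,-20,-30):
  print(z,proj([[x,-w,z] for w in (20,44) for x in (10,-10)],H,K,D).round(1).tolist())
E
```

```text
115 [[321.9, 286.8], [317.6, 279.8], [317.0, 288.1], [312.8, 281.0]]
130 [[322.3, 281.1], [317.9, 274.1], [317.4, 282.4], [313.1, 275.3]]
145 [[322.7, 275.2], [318.3, 268.3], [317.7, 276.5], [313.4, 269.5]]
155 [[323.0, 271.3], [318.5, 264.3], [318.0, 272.5], [313.6, 265.6]]
stemtop [[328.0, 262.8], [322.5, 254.6], [340.0, 259.8], [334.3, 251.7], [331.9, 249.3]]
14 [[237.5, 223.2], [238.5, 256.2], [194.9, 223.1], [197.1, 256.0]]
0 [[234.9, 231.6], [236.1, 266.6], [189.3, 231.5], [191.8, 266.4]]
-10 [[232.8, 238.4], [234.1, 274.9], [184.9, 238.2], [187.7, 274.6]]
-20 [[230.5, 245.9], [232.0, 284.1], [179.9, 245.7], [183.1, 283.8]]
-30 [[227.9, 254.3], [229.6, 294.4], [174.4, 254.0], [178.0, 293.9]]
```

```bash
python3 - <<'E'
from h import *
S=calibration('side');WS=np.array(S['world_to_cam']);KS=np.array(S['intrinsics']);DS=np.array(S['distortion'])
for z in (195,205,215,225,235): print(z,proj([[471.8,-156.3,z]],WS,KS,DS).round(1).tolist())
c=calibration('wrist');H=np.linalg.inv(np.array(c['hand_eye']));K=np.array(c['intrinsics']);D=np.array(c['distortion'])
for z in (-50,-60,-70,-80,-90,-100):
  print(z,proj([[x,0,z] for x in (6,0,-6)],H,K,D).round(1).tolist())
E
```

```text
195 [[331.9, 248.8]]
205 [[332.3, 244.6]]
215 [[332.6, 240.2]]
225 [[333.0, 235.9]]
235 [[333.4, 231.4]]
-50 [[272.8, 283.8], [272.8, 297.3], [272.9, 310.4]]
-60 [[272.7, 296.6], [272.7, 310.8], [272.8, 324.6]]
-70 [[272.6, 311.3], [272.6, 326.3], [272.7, 340.8]]
-80 [[272.5, 328.4], [272.5, 344.3], [272.5, 359.6]]
-90 [[272.3, 348.5], [272.4, 365.2], [272.4, 381.3]]
-100 [[272.2, 372.3], [272.2, 390.0], [272.2, 406.8]]
```

>>> move_arm(
  deltas=[
    [140, 0, 0, 0.002, 0],
    [140, 0, 0, 0.004, 0],
    [140, 0, 0, 0.006, 0],
    [140, 0, 0, 0.006, 0],
    [140, 0, 0, 0.006, 0],
  ],
)

```text
t: 9.32
ee_pos: [471.6, -156.2, 122.5]
orientation: [-2.54, -1.848, 0.0]
ft_force: [1.1, -0.1, 1.0]
width: 39.4
```

>>> move_arm(
  deltas=[
    [160, 0, 0, 0, 0],
    [160, 0, 0, 0, 0],
    [160, 0, 0, 0, 0],
    [162, 0, 0, 0, 0],
  ],
)

```text
t: 9.65
ee_pos: [472.3, -156.5, 122.7]
orientation: [2.54, 1.847, 0.001]
ft_force: [2.8, -0.9, -1.6]
width: 32.1
```

```bash
python3 -c "
from h import *
tgt(471.7,-156.3,129,-17.9)
im,W,K,D=wcam()
a=cv2.resize(im[160:360,175:375],(500,500),interpolation=cv2.INTER_CUBIC)
s=get_image('side');b=cv2.resize(s[200:320,300:372],(300,500),interpolation=cv2.INTER_CUBIC)
cv2.imwrite('pics/c10.png',cv2.hconcat([a,b]))
tgt(471.7,-156.3,129,-17.9)
"
```

```text
t 9.65 delta m [-0.     -0.0007 -0.0063] roll -0.001 cur yaw -17.9 pos [ 472.3 -156.5  122.7] F [ 2.78 -0.87 -1.61] w 32.1
t 9.75 delta m [-0.     -0.0007 -0.0063] roll -0.001 cur yaw -17.9 pos [ 472.4 -156.5  122.7] F [ 2.45 -1.1  -2.08] w 31.8
```

View pics/c10.png

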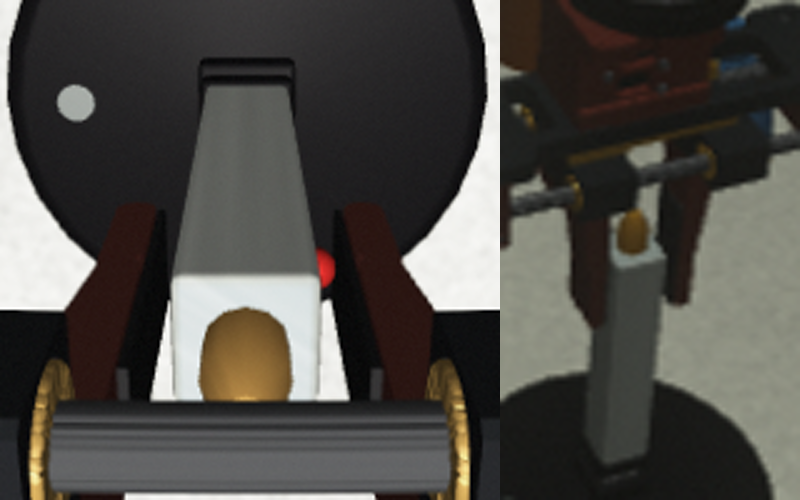

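>>> move_arm(
  deltas=[
    [166, 0, 0, 0, 0],
    [170, 0, 0, 0, 0],
    [172, 0, 0, 0, 0],
    [172, 0, 0, 0, 0],
  ],
)

```text
t: 10.08
ee_pos: [472.4, -156.5, 122.8]
orientation: [2.54, 1.847, 0.001]
ft_force: [4.6, -1.1, -2.8]
width: 28.9
```

>>> move_arm(
  deltas=[
    [176, 0, 0, 0, 0],
    [180, 0, 0, 0, 0],
    [182, 0, 0, 0, 0],
    [182, 0, 0, 0, 0],
  ],
)

```text
t: 10.42
ee_pos: [471.8, -156.3, 122.7]
orientation: [2.54, 1.848, 0.0]
ft_force: [3.3, -1.6, -1.2]
width: 25.0
```

```bash
python3 -c "
from h import *
tgt(471.7,-156.3,129,-17.9)
im,W,K,D=wcam()
a=cv2.resize(im[160:360,175:375],(500,500),interpolation=cv2.INTER_CUBIC)
s=get_image('side');b=cv2.resize(s[200:320,300:372],(300,500),interpolation=cv2.INTER_CUBIC)
cv2.imwrite('pics/c11.png',cv2.hconcat([a,b]))
tgt(471.7,-156.3,129,-17.9)
"
```

```text
t 10.42 delta m [-0.     -0.0001 -0.0063] roll -0.001 cur yaw -17.9 pos [ 471.8 -156.3  122.7] F [ 3.34 -1.58 -1.23] w 25.0
t 10.52 delta m [-0.     -0.     -0.0063] roll -0.001 cur yaw -17.9 pos [ 471.7 -156.3  122.7] F [ 3.66 -0.98 -0.71] w 25.1
```

View pics/c11.png

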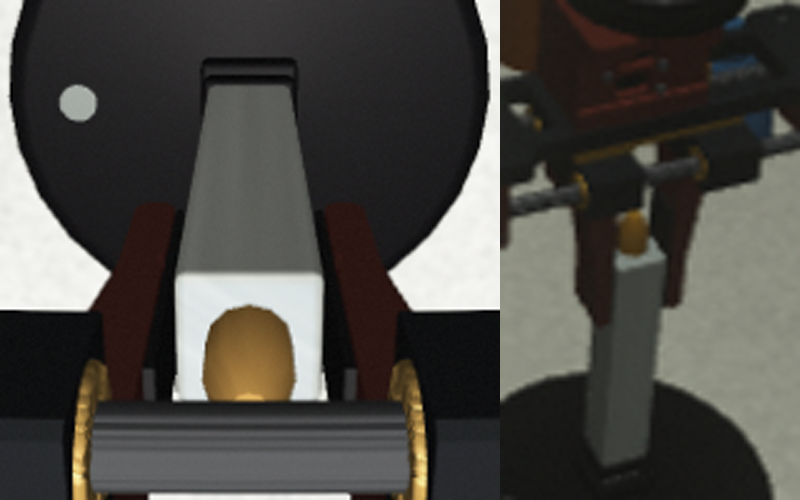

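>>> move_arm(
  deltas=[
    [186, 0, 0, 0, 0],
    [190, 0, 0, 0, 0],
    [200, 0, 0, 0, 0],
    [255, 0, 0, 0, 0],
    [255, 0, 0, 0, 0],
  ],
)

```text
t: 10.93
ee_pos: [471.7, -156.3, 122.6]
orientation: [2.54, 1.848, 0.0]
ft_force: [4.0, -1.2, -0.9]
width: 23.8
```

>>> move_arm(
  deltas=[
    [255, 0, 0, 0, 0],
    [255, 0, 0, 0, 0],
    [255, 0, 0, 0, 0],
  ],
)

```text
t: 11.18
ee_pos: [471.7, -156.3, 122.6]
orientation: [2.54, 1.848, 0.0]
ft_force: [4.7, -1.2, -0.4]
width: 23.6
```

>>> move_arm(
  deltas=[
    [255, 0, 0.0003, -0.0005, 0],
    [255, 0, 0.0005, -0.001, 0],
    [255, 0, 0.0005, -0.0015, 0],
  ],
)

```text
t: 11.43
ee_pos: [471.7, -156.3, 123.7]
orientation: [-2.54, -1.848, 0.001]
ft_force: [3.4, -0.9, -2.5]
width: 23.7
```

>>> move_arm(
  deltas=[
    [255, 0, 0, -0.0005, 0],
    [255, 0, 0, -0.001, 0],
    [255, 0, 0, -0.0015, 0],
  ],
)

```text
t: 11.68
ee_pos: [471.7, -156.3, 125.4]
orientation: [-2.54, -1.848, 0.001]
ft_force: [2.1, -1.3, -4.1]
width: 23.9
```

```bash
python3 -c "
from h import *
tgt(471.7,-156.3,122.6,-17.9)"
```

```text
t 11.68 delta m [-0.     -0.      0.0028] roll -0.001 cur yaw -17.9 pos [ 471.7 -156.3  125.4] F [ 2.07 -1.26 -4.1 ] w 23.9
```

>>> move_arm(
  deltas=[
    [255, 0, 0, -0.001, 0],
    [255, 0, 0, -0.002, 0],
    [255, 0, 0, -0.003, 0],
  ],
)

```text
t: 11.93
ee_pos: [471.7, -156.3, 128.4]
orientation: [-2.54, -1.848, 0.001]
ft_force: [2.9, -2.0, -13.3]
width: 23.6
```

>>> move_arm(
  deltas=[
    [255, 0, 0, -0.001, 0],
    [255, 0, 0, -0.002, 0],
    [255, 0, 0, -0.003, 0],
  ],
)

```text
t: 12.18
ee_pos: [471.7, -156.3, 131.6]
orientation: [-2.54, -1.848, 0.001]
ft_force: [-0.2, -0.4, -2.2]
width: 23.9
```

```bash
python3 -c "
from h import *
tgt(471.7,-156.3,122.6,-17.9)
im,W,K,D=wcam()
a=cv2.resize(im[160:360,175:375],(500,500),interpolation=cv2.INTER_CUBIC)
s=get_image('side');b=cv2.resize(s[200:320,300:372],(300,500),interpolation=cv2.INTER_CUBIC)
cv2.imwrite('pics/c12.png',cv2.hconcat([a,b]))
"
```

```text
t 12.18 delta m [-0.     0.     0.009] roll -0.001 cur yaw -17.9 pos [ 471.7 -156.3  131.6] F [-0.18 -0.4  -2.24] w 23.9
```

View pics/c12.png

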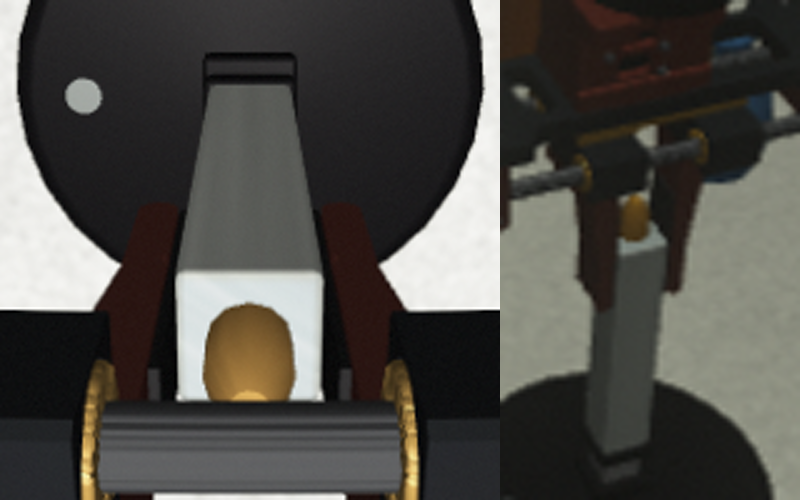

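>>> move_arm(
  deltas=[
    [255, 0, 0, -0.0025, 0],
    [255, 0, 0, -0.005, 0],
    [255, 0, 0, -0.0075, 0],
    [255, 0, 0, -0.01, 0],
    [255, 0, 0, -0.01, 0],
  ],
)

```text
t: 12.7
ee_pos: [471.7, -156.3, 142.0]
orientation: [-2.54, -1.848, 0.001]
ft_force: [-2.0, 0.1, -3.2]
width: 23.8
```

>>> move_arm(
  deltas=[
    [255, 0, 0, -0.002, 0],
    [255, 0, 0, -0.004, 0],
    [255, 0, 0, -0.006, 0],
    [255, 0, 0, -0.007, 0],
    [255, 0, 0, -0.007, 0],
  ],
)

```text
t: 13.12
ee_pos: [471.7, -156.3, 148.8]
orientation: [-2.54, -1.848, 0.001]
ft_force: [-3.1, -0.1, -3.4]
width: 23.6
```

```bash
python3 -c "
from h import *
tgt(471.7,-156.3,122.6,-17.9)"
```

```text
t 13.12 delta m [-0.     -0.      0.0262] roll -0.001 cur yaw -17.9 pos [ 471.7 -156.3  148.8] F [-3.08 -0.08 -3.39] w 23.6
```

>>> move_arm(
  deltas=[
    [255, 0, -0.0003, -0.0005, 0],
    [255, 0, -0.0003, -0.001, 0],
    [255, 0, -0.0003, -0.001, 0],
  ],
)

```text
t: 13.37
ee_pos: [471.8, -156.3, 149.6]
orientation: [-2.54, -1.848, 0.0]
ft_force: [-3.7, 0.7, -3.3]
width: 23.8
```

>>> move_arm(
  deltas=[
    [255, 0, 0, -0.0005, 0],
    [255, 0, 0, -0.001, 0],
    [255, 0, 0, -0.001, 0],
  ],
)

```text
t: 13.62
ee_pos: [471.8, -156.3, 150.6]
orientation: [-2.54, -1.848, 0.0]
ft_force: [-2.6, -0.5, -2.7]
width: 23.9
```

>>> move_arm(
  deltas=[
    [255, 0, 0, -0.0005, 0],
    [255, 0, 0, -0.001, 0],
    [255, 0, 0, -0.001, 0],
  ],
)

```text
t: 13.87
ee_pos: [471.7, -156.3, 151.6]
orientation: [-2.54, -1.848, 0.0]
ft_force: [-4.0, 0.0, -3.1]
width: 24.0
```

>>> move_arm(
  deltas=[
    [255, 0, 0, -0.0005, 0],
    [255, 0, 0, -0.001, 0],
    [255, 0, 0, -0.001, 0],
  ],
)

```text
t: 14.12
ee_pos: [471.8, -156.3, 152.7]
orientation: [-2.54, -1.848, 0.0]
ft_force: [-4.6, 0.2, -2.4]
width: 24.0
```

>>> move_arm(
  deltas=[
    [255, 0, -0.0004, -0.0005, 0],
    [255, 0, -0.0007, -0.001, 0],
    [255, 0, -0.0007, -0.001, 0],
  ],
)

```text
t: 14.37
ee_pos: [471.8, -156.3, 154.0]
orientation: [2.54, 1.847, 0.001]
ft_force: [-2.0, 0.5, -1.9]
width: 23.7
```

>>> move_arm(
  deltas=[
    [255, 0, 0, -0.0005, 0],
    [255, 0, 0, -0.001, 0],
    [255, 0, 0, -0.001, 0],
  ],
)

```text
t: 14.62
ee_pos: [471.8, -156.3, 155.0]
orientation: [2.54, 1.847, 0.001]
ft_force: [-1.0, -0.4, 1.4]
width: 23.9
```

```bash
python3 -c "
from h import *
tgt(471.7,-156.3,122.6,-17.9)
im,W,K,D=wcam()
a=cv2.resize(im[160:360,175:375],(500,500),interpolation=cv2.INTER_CUBIC)
s=get_image('side');b=cv2.resize(s[200:320,300:372],(300,500),interpolation=cv2.INTER_CUBIC)
cv2.imwrite('pics/c13.png',cv2.hconcat([a,b]))
tgt(471.7,-156.3,122.6,-17.9)
"
```

```text
t 14.62 delta m [-0.     -0.0001  0.0324] roll -0.001 cur yaw -17.9 pos [ 471.8 -156.3  155. ] F [-0.99 -0.37  1.43] w 23.9
t 14.72 delta m [-0.     -0.0001  0.0324] roll -0.001 cur yaw -17.9 pos [ 471.8 -156.3  155. ] F [-0.31 -0.21  1.54] w 24.0
```

View pics/c13.png

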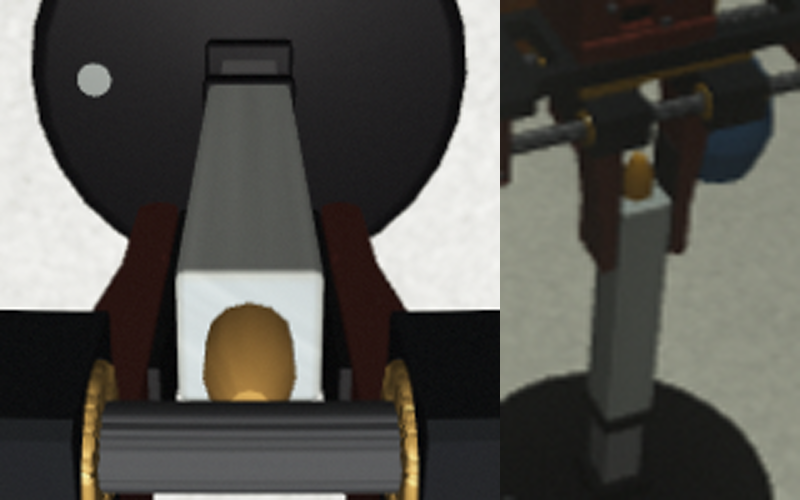

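>>> move_arm(
  deltas=[
    [255, 0, 0, -0.0003, 0],
    [255, 0, 0, -0.0006, 0],
    [255, 0, 0, -0.0006, 0],
  ],
)

```text
t: 14.97
ee_pos: [471.8, -156.3, 155.3]
orientation: [2.54, 1.848, 0.001]
ft_force: [1.9, -1.9, -1.0]
width: 24.1
```

>>> move_arm(
  deltas=[
    [255, 0, 0, -0.0003, 0],
    [255, 0, 0, -0.0006, 0],
    [255, 0, 0, -0.0006, 0],
  ],
)

```text
t: 15.22
ee_pos: [471.7, -156.3, 156.1]
orientation: [2.54, 1.848, 0.001]
ft_force: [1.8, -1.7, 0.8]
width: 23.7
```

>>> move_arm(
  deltas=[
    [255, 0, 0, -0.0003, 0],
    [255, 0, 0, -0.0006, 0],
    [255, 0, 0, -0.0006, 0],
  ],
)

```text
t: 15.47
ee_pos: [471.7, -156.3, 156.7]
orientation: [2.54, 1.848, 0.001]
ft_force: [3.0, -1.0, 2.4]
width: 23.9
```

>>> move_arm(
  deltas=[
    [255, 0, 0, -0.0003, 0],
    [255, 0, 0, -0.0006, 0],
    [255, 0, 0, -0.0006, 0],
  ],
)

```text
t: 15.72
ee_pos: [471.7, -156.3, 157.0]
orientation: [2.54, 1.848, 0.001]
ft_force: [4.1, -2.2, -0.9]
width: 24.0
```

>>> move_arm(
  deltas=[
    [255, 0, 0, -0.0002, 0],
    [255, 0, 0, -0.0004, 0],
    [255, 0, 0, -0.0004, 0],
  ],
)

```text
t: 15.97
ee_pos: [471.7, -156.3, 157.2]
orientation: [2.54, 1.848, 0.001]
ft_force: [4.8, -2.3, -3.0]
width: 23.7
```

>>> move_arm(
  deltas=[
    [255, 0, 0, -0.0002, 0],
    [255, 0, 0, -0.0004, 0],
    [255, 0, 0, -0.0004, 0],
  ],
)

```text
t: 16.22
ee_pos: [471.6, -156.2, 157.6]
orientation: [2.54, 1.848, 0.001]
ft_force: [5.6, -2.6, -4.0]
width: 23.8
```

```bash
python3 -c "
from h import *
im,W,K,D=wcam()
a=cv2.resize(im[160:360,175:375],(500,500),interpolation=cv2.INTER_CUBIC)
s=get_image('side');b=cv2.resize(s[200:320,300:372],(300,500),interpolation=cv2.INTER_CUBIC)
cv2.imwrite('pics/c14.png',cv2.hconcat([a,b]))
tgt(471.7,-156.3,122.6,-17.9)
"
```

```text
t 16.32 delta m [-0.     0.     0.035] roll -0.001 cur yaw -17.9 pos [ 471.6 -156.3  157.6] F [ 4.34 -2.87 -3.53] w 23.9
```

View pics/c14.png

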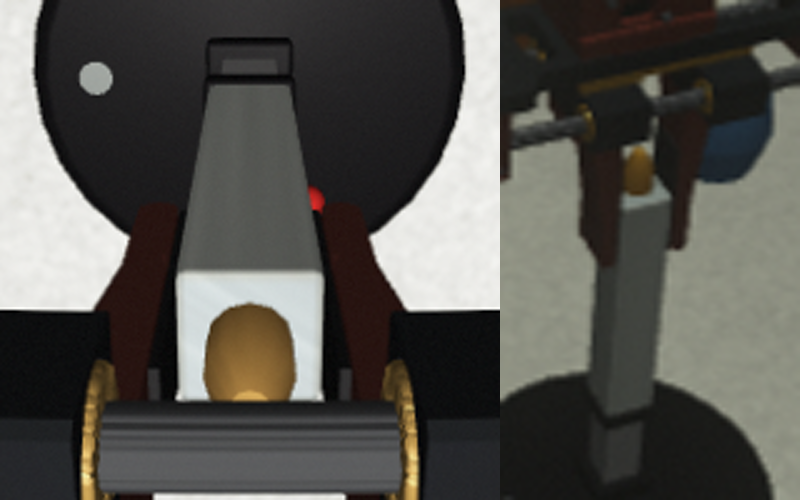

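>>> move_arm(
  deltas=[
    [255, 0, 0.0004, 0.0003, 0],
    [255, 0, 0.0007, 0.0006, 0],
    [255, 0, 0.0007, 0.001, 0],
    [255, 0, 0.0007, 0.001, 0],
  ],
)

```text
t: 16.65
ee_pos: [471.7, -156.3, 156.8]
orientation: [-2.54, -1.848, 0.0]
ft_force: [1.9, -1.5, 0.3]
width: 24.0
```

>>> move_arm(
  deltas=[
    [255, 0, 0, 0.0003, 0],
    [255, 0, 0, 0.0006, 0],
    [255, 0, 0, 0.001, 0],
    [255, 0, 0, 0.001, 0],
  ],
)

```text
t: 16.98
ee_pos: [471.7, -156.3, 156.4]
orientation: [-2.54, -1.848, 0.0]
ft_force: [-0.8, -1.0, 8.0]
width: 23.6
```

>>> move_arm(
  deltas=[
    [255, 0, 0, -0.0003, 0],
    [255, 0, 0, -0.0006, 0],
    [185, 0, 0, -0.0006, 0],
    [150, 0, 0, -0.0006, 0],
    [120, 0, 0, -0.0006, 0],
  ],
)

```text
t: 17.4
ee_pos: [471.2, -156.0, 156.0]
orientation: [-2.54, -1.847, 0.001]
ft_force: [0.5, -0.5, -0.3]
width: 33.5
```

>>> move_arm(
  deltas=[
    [60, 0, 0, 0, 0],
    [0, 0, 0, 0, 0],
    [0, 0, 0, -0.01, 0],
    [0, 0, 0, -0.03, 0],
    [0, 0, 0, -0.06, 0],
  ],
)

```text
t: 17.82
ee_pos: [470.1, -155.7, 215.5]
orientation: [-2.537, -1.845, 0.005]
ft_force: [0.5, 0.1, -0.5]
width: 67.0
```

>>> move_arm(
  deltas=[
    [0, 0, 0, -0.03, 0],
    [0, 0, 0, -0.07, 0],
    [0, 0, 0, -0.1, 0],
    [0, 0, 0, -0.12, 0],
    [0, 0, 0, -0.12, 0],
  ],
)

```text
t: 18.23
ee_pos: [474.0, -157.0, 342.0]
orientation: [2.535, 1.844, 0.008]
ft_force: [1.3, 0.2, 1.1]
width: 87.5
```

```bash
python3 -c "
from h import *
tgt(471.7,-156.3,330,-17.9)
im,W,K,D=wcam()
np.savez('w20.npz',W=W,K=K,D=D)
cv2.imwrite('pics/w20.png',im)
for t in ['lamp','stem_top','button_tip']:
  print(t,[(round(d['conf'],2),np.round(d['location'],1)) for d in place_of('wrist',t)])
s=get_image('side');cv2.imwrite('pics/s20.png',s)
for t in ['lamp','stem_top']:
  print(t,[(round(d['conf'],2),np.round(d['location'],1)) for d in place_of('side',t)])
a=cv2.resize(im[120:240,215:335],(500,500),interpolation=cv2.INTER_CUBIC)
b=cv2.resize(s[200:320,300:372],(300,500),interpolation=cv2.INTER_CUBIC)
cv2.imwrite('pics/c20.png',cv2.hconcat([a,b]))
"
```

```text
t 18.23 delta m [-0.     -0.0025  0.0119] roll -0.001 cur yaw -17.9 pos [ 474. -157.  342.] F [1.33 0.21 1.06] w 87.5
lamp [(0.62, array([ 470.9, -154.3,    1.2]))]
stem_top [(0.8, array([ 469.2, -160. ,  207.9]))]
button_tip []
lamp [(0.94, array([ 4.705e+02, -1.578e+02, -2.000e-01])), (0.18, array([ 466.9, -155.9,  208.5]))]
stem_top [(0.58, array([ 470.6, -155.7,  207.7]))]
```

View pics/c20.png

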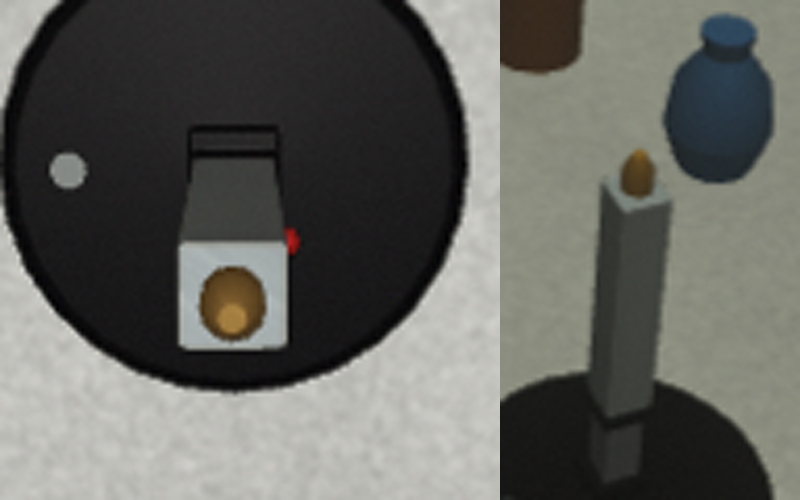

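>>> move_arm(
  deltas=[
    [0, 0.03, -0.008, 0, 0],
    [0, 0.07, -0.017, 0, 0],
    [0, 0.11, -0.027, 0, 0],
    [0, 0.15, -0.036, 0.02, 0],
    [0, 0.19, -0.046, 0.04, 0],
  ],
)

```text
t: 19.0
ee_pos: [486.4, 33.0, 299.6]
orientation: [2.54, 1.847, 0.002]
ft_force: [0.8, 0.4, -0.9]
width: 87.6
```

```bash
python3 -c "
from h import *
tgt(497,183,240,-17.9)"
```

```text
t 19.0 delta m [ 0.1459 -0.0363  0.0597] roll -0.001 cur yaw -18.0 pos [486.4  33.  299.6] F [ 0.8   0.37 -0.86] w 87.6
```

>>> move_arm(
  deltas=[
    [0, 0.036, -0.009, 0.015, 0],
    [0, 0.075, -0.018, 0.03, 0],
    [0, 0.11, -0.027, 0.045, 0],
    [0, 0.135, -0.034, 0.06, 0],
    [0, 0.146, -0.036, 0.06, 0],
  ],
)

```text
t: 19.42
ee_pos: [494.5, 183.7, 236.1]
orientation: [-2.536, -1.85, 0.009]
ft_force: [-0.1, -0.7, -0.5]
width: 87.9
```

>>> move_arm(
  deltas=[
    [0, 0, 0, 0, 0],
    [0, 0, 0, 0, 0],
    [0, 0, 0, 0, 0],
    [0, 0, 0, 0, 0],
  ],
)

```text
t: 19.75
ee_pos: [497.3, 180.0, 240.7]
orientation: [2.542, 1.846, 0.001]
ft_force: [-0.3, -1.1, 0.1]
width: 87.6
```

```bash
python3 -c "
from h import *
tgt(497,183,240,-17.9)
im,W,K,D=wcam()
np.savez('w21.npz',W=W,K=K,D=D)
cv2.imwrite('pics/w21.png',im)
for t in ['head','head_grip']:
  print(t,[(round(d['conf'],2),np.round(d['location'],1)) for d in place_of('wrist',t)])
print(proj([[497,183,90],[497,183,57],[497,183,46],[497,183,0]],W,K,D))
"
```

```text
t 19.75 delta m [ 0.0027 -0.0012  0.0007] roll -0.002 cur yaw -18.0 pos [497.3 180.  240.7] F [-0.29 -1.06  0.05] w 87.6
head [(0.95, array([281.3, 202.8,  -1.2])), (0.78, array([495.8, 369.2,  -3.7])), (0.62, array([496.8, 183. ,  -1. ]))]
head_grip [(0.93, array([276.9, 203.9, 110.7])), (0.69, array([497. , 183.5,  74.3])), (0.31, array([498.7, 182.9,  -1.7]))]
[[272.19858469 184.52115635]
 [272.33977475 177.69278437]
 [272.38158349 175.67250353]
 [272.53375828 168.32573225]]
```

View pics/w21.png

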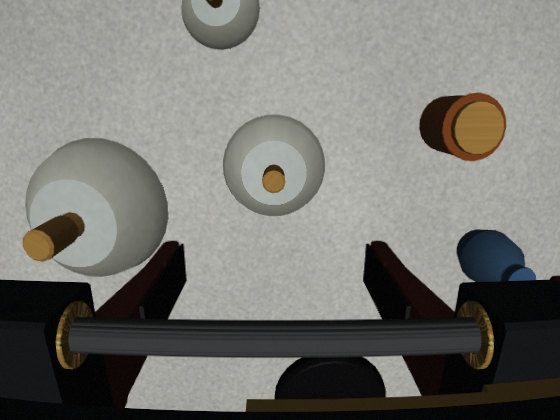

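```bash
cat > hd.py <<'E'
from h import *
tgt(497,183,240,-17.9)
im,W,K,D=wcam()
cv2.imwrite('pics/w22.png',im)
hsv=cv2.cvtColor(im,cv2.COLOR_BGR2HSV)
r=[d for d in regions_of('wrist','head')]
best=None
for d in r:
    m=d['region'].astype(np.uint8); ys,xs=np.nonzero(m)
    print(round(d['conf'],2),xs.min(),xs.max(),ys.min(),ys.max(),xs.mean().round(1),ys.mean().round(1))
# top of finial: bright brass
roi=im[150:235,240:310]; m=((roi[...,2]>130)&(roi[...,0]<0.6*roi[...,2])).astype(np.uint8)
n,l,s,c=cv2.connectedComponentsWithStats(m)
if n>1:
    i=1+np.argmax(s[1:,4]); p=c[i]+[240,150]; print('fin top',s[i],p,ray_at_z(p,90,W,K,D).round(1))
g=cv2.cvtColor(im,cv2.COLOR_BGR2GRAY)
E
python3 hd.py
```

```text
t 19.9 delta m [ 0.0025 -0.001   0.0006] roll -0.002 cur yaw -18.0 pos [497.2 180.3 240.6] F [-0.05  0.65  1.08] w 88.1
0.98 23 167 138 276 94.7 208.6
0.71 223 324 115 216 273.8 164.9
0.71 182 259 0 49 220.3 21.2
fin top [ 23  21  22  21 348] [273.7183908  181.08333333] [499.2 186.   90. ]
```

```bash
python3 -c "
from h import *
tgt(498.5,185.7,110,-17.9)"
```

```text
t 20.0 delta m [ 0.0052 -0.0003  0.1303] roll -0.002 cur yaw -18.0 pos [497.  180.6 240.3] F [-0.49  0.69  0.17] w 87.6
```

>>> move_arm(
  deltas=[
    [0, 0.003, 0, 0.03, 0],
    [0, 0.003, 0, 0.065, 0],
    [0, 0.003, 0, 0.1, 0],
    [0, 0.003, 0, 0.13, 0],
    [0, 0.003, 0, 0.13, 0],
  ],
)

```text
t: 20.42
ee_pos: [494.0, 182.6, 105.0]
orientation: [-2.539, -1.846, 0.014]
ft_force: [-1.2, -1.3, -0.4]
width: 88.1
```

>>> move_arm(
  deltas=[
    [0, 0, 0, 0, 0],
    [0, 0, 0, 0, 0],
    [0, 0, 0, 0, 0],
    [0, 0, 0, 0, 0],
  ],
)

```text
t: 20.75
ee_pos: [499.2, 184.6, 111.9]
orientation: [2.54, 1.847, 0.005]
ft_force: [-0.5, 0.7, -0.3]
width: 87.9
```

```bash
python3 hd.py; python3 -c "
from h import *
tgt(498.5,185.7,110,-17.9)"
```

```text
t 20.75 delta m [-0.0019 -0.0012 -0.1281] roll -0.001 cur yaw -17.9 pos [499.2 184.6 111.9] F [-0.53  0.69 -0.26] w 87.9
0.9 147 244 0 30 195.0 12.4
0.77 201 344 124 268 272.6 196.3
0.62 0 127 158 309 57.7 229.2
fin top [ 15  67  33  18 470] [271.45319149 226.68297872] [499.8 190.   90. ]
t 20.85 delta m [ 0.0011 -0.0005  0.0014] roll -0.001 cur yaw -17.9 pos [498.7 184.5 111.4] F [ 0.37 -0.59 -0.57] w 87.9
```

View pics/w22.png

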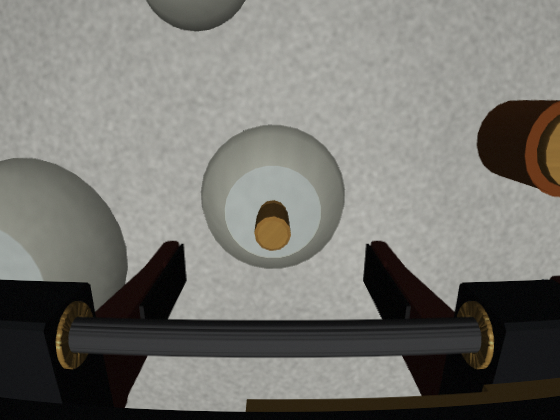

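>>> move_arm(
  deltas=[
    [0, 0.001, -0.001, 0.015, 0],
    [0, 0.001, -0.001, 0.035, 0],
    [0, 0.001, -0.001, 0.05, 0],
    [0, 0.001, -0.001, 0.05, 0],
    [0, 0.001, -0.001, 0.05, 0],
  ],
)

```text
t: 21.27
ee_pos: [496.9, 185.4, 60.0]
orientation: [-2.54, -1.848, 0.001]
ft_force: [-0.0, -0.2, 1.2]
width: 87.6
```

>>> move_arm(
  deltas=[
    [110, 0, 0, 0, 0],
    [110, 0, 0, 0, 0],
    [110, 0, 0, 0, 0],
    [110, 0, 0, 0, 0],
  ],
)

```text
t: 21.6
ee_pos: [497.6, 185.6, 60.7]
orientation: [2.54, 1.848, 0.002]
ft_force: [0.2, -0.5, 0.2]
width: 64.5
```

```bash
python3 -c "
from h import *
tgt(498.5,185.7,44.5,-17.9)
im,W,K,D=wcam()
a=cv2.resize(im[160:360,175:375],(500,500),interpolation=cv2.INTER_CUBIC)
s=get_image('side');b=cv2.resize(s[140:260,200:272],(300,500),interpolation=cv2.INTER_CUBIC)
cv2.imwrite('pics/c23.png',cv2.hconcat([a,b]))
tgt(498.5,185.7,44.5,-17.9)
"
```

```text
t 21.6 delta m [0.0003 0.0008 0.0162] roll -0.001 cur yaw -17.9 pos [497.6 185.6  60.7] F [ 0.24 -0.51  0.23] w 64.5
t 21.7 delta m [0.0005 0.001  0.0159] roll -0.001 cur yaw -17.9 pos [497.4 185.5  60.4] F [ 0.06 -0.1   0.  ] w 56.5
```

View pics/c23.png

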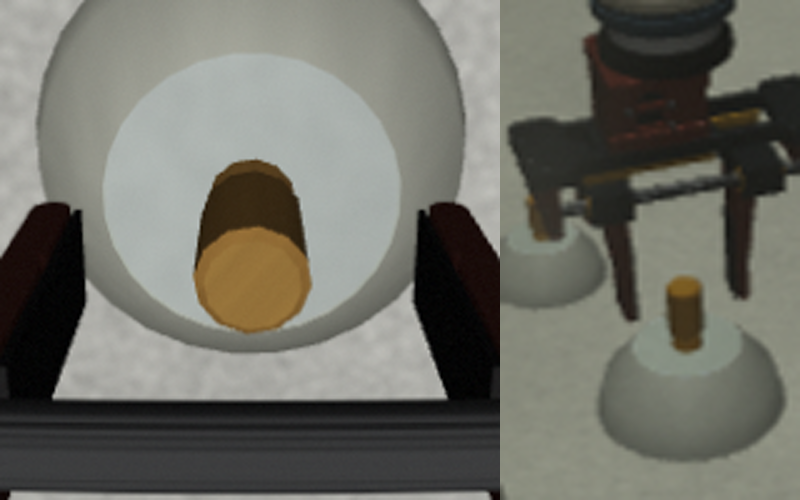

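>>> move_arm(
  deltas=[
    [110, 0.0005, 0.0005, 0.005, 0],
    [110, 0.0005, 0.0005, 0.01, 0],
    [110, 0.0005, 0.0005, 0.015, 0],
    [110, 0.0005, 0.0005, 0.015, 0],
    [140, 0.0005, 0.0005, 0.015, 0],
  ],
)

```text
t: 22.12
ee_pos: [497.2, 185.6, 44.2]
orientation: [-2.54, -1.848, 0.002]
ft_force: [1.0, -0.2, 0.3]
width: 46.2
```

>>> move_arm(
  deltas=[
    [160, 0, 0, 0, 0],
    [175, 0, 0, 0, 0],
    [175, 0, 0, 0, 0],
    [175, 0, 0, 0, 0],
    [175, 0, 0, 0, 0],
  ],
)

```text
t: 22.53
ee_pos: [497.8, 185.8, 45.1]
orientation: [2.541, 1.848, 0.0]
ft_force: [0.7, 0.3, 0.2]
width: 27.0
```

```bash
python3 -c "
from h import *
tgt(498.5,185.7,44.5,-17.9)
im,W,K,D=wcam()
a=cv2.resize(im[160:360,175:375],(500,500),interpolation=cv2.INTER_CUBIC)
s=get_image('side');b=cv2.resize(s[140:260,200:272],(300,500),interpolation=cv2.INTER_CUBIC)
cv2.imwrite('pics/c24.png',cv2.hconcat([a,b]))
tgt(498.5,185.7,44.5,-17.9)
"
```

```text
t 22.53 delta m [0.0001 0.0007 0.0006] roll -0.001 cur yaw -17.9 pos [497.8 185.8  45.1] F [0.72 0.27 0.21] w 27.0
t 22.63 delta m [0.0002 0.0007 0.0005] roll -0.001 cur yaw -17.9 pos [497.8 185.8  45. ] F [ 0.47  0.72 -0.52] w 27.6
```

View pics/c24.png

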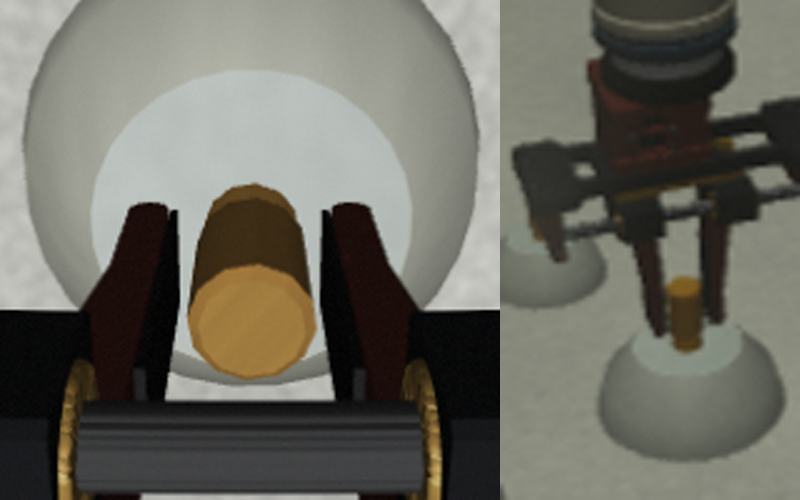

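>>> move_arm(
  deltas=[
    [182, 0, 0, 0, 0],
    [190, 0, 0, 0, 0],
    [255, 0, 0, 0, 0],
    [255, 0, 0, 0, 0],
    [255, 0, 0, 0, 0],
  ],
)

```text
t: 23.05
ee_pos: [497.8, 185.7, 45.0]
orientation: [2.54, 1.848, 0.0]
ft_force: [1.0, -0.8, 0.2]
width: 21.3
```

>>> move_arm(
  deltas=[
    [255, 0, 0, 0, 0],
    [255, 0, 0, 0, 0],
    [255, 0, 0, -0.01, 0],
    [255, 0, 0, -0.02, 0],
    [255, 0, 0, -0.02, 0],
  ],
)

```text
t: 23.47
ee_pos: [498.9, 186.2, 66.9]
orientation: [2.54, 1.848, 0.004]
ft_force: [0.9, 1.0, -0.9]
width: 21.2
```

```bash
python3 -c "
from h import *
tgt(498.5,185.7,44.5,-17.9)
im,W,K,D=wcam()
a=cv2.resize(im[160:360,175:375],(500,500),interpolation=cv2.INTER_CUBIC)
s=get_image('side');b=cv2.resize(s[140:260,200:272],(300,500),interpolation=cv2.INTER_CUBIC)
cv2.imwrite('pics/c25.png',cv2.hconcat([a,b]))
tgt(498.5,185.7,44.5,-17.9)
"
```

```text
t 23.47 delta m [-0.0006 -0.0002  0.0224] roll -0.001 cur yaw -17.9 pos [498.9 186.2  66.9] F [ 0.93  0.97 -0.92] w 21.2
t 23.57 delta m [-0.0002  0.0003  0.0213] roll -0.001 cur yaw -17.9 pos [498.2 186.   65.8] F [-0.41 -0.32 -2.2 ] w 21.3
```

View pics/c25.png

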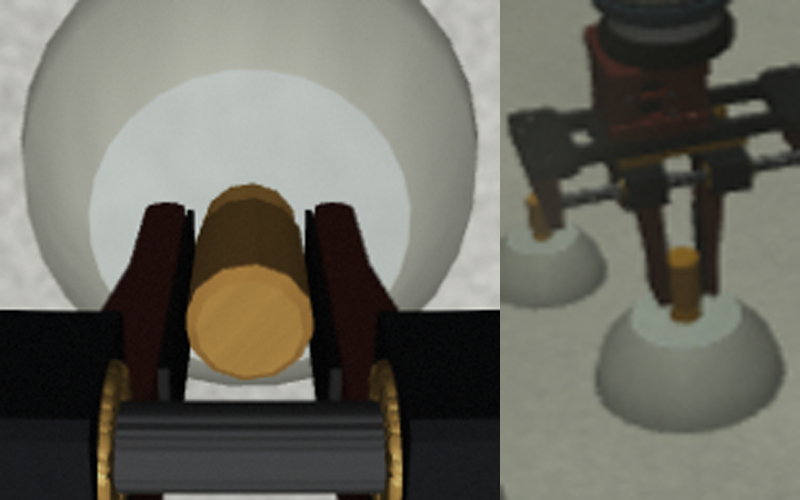

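>>> move_arm(
  deltas=[
    [255, 0, 0, -0.03, 0],
    [255, 0, 0, -0.07, 0],
    [255, 0, 0, -0.11, 0],
    [255, -0.015, 0.0035, -0.145, 0],
    [255, -0.04, 0.01, -0.17, 0],
  ],
)

```text
t: 23.98
ee_pos: [495.9, 145.9, 238.2]
orientation: [2.538, 1.85, 0.006]
ft_force: [0.9, -0.0, -2.4]
width: 21.5
```

>>> move_arm(
  deltas=[
    [255, -0.03, 0.007, -0.025, 0],
    [255, -0.06, 0.0145, -0.05, 0],
    [255, -0.09, 0.0215, -0.075, 0],
    [255, -0.12, 0.029, -0.095, 0],
    [255, -0.15, 0.036, -0.095, 0],
  ],
)

```text
t: 24.4
ee_pos: [484.5, -10.6, 334.2]
orientation: [2.537, 1.846, 0.009]
ft_force: [1.2, 0.1, -1.2]
width: 21.2
```

```bash
python3 -c "
from h import *
tgt(471.9,-156.0,330,-17.9)"
```

```text
t 24.4 delta m [-0.1423  0.0327  0.0041] roll -0.0 cur yaw -17.9 pos [484.5 -10.6 334.2] F [ 1.16  0.06 -1.18] w 21.2
```

>>> move_arm(
  deltas=[
    [255, -0.025, 0.006, 0, 0],
    [255, -0.055, 0.013, 0, 0],
    [255, -0.085, 0.02, 0, 0],
    [255, -0.115, 0.027, 0, 0],
    [255, -0.14, 0.0325, 0, 0],
  ],
)

```text
t: 24.82
ee_pos: [470.0, -154.1, 329.7]
orientation: [-2.541, -1.847, 0.001]
ft_force: [0.3, 0.2, -1.4]
width: 21.6
```

>>> move_arm(
  deltas=[
    [255, 0, 0, 0, 0],
    [255, 0, 0, 0, 0],
    [255, 0, 0, 0, 0],
    [255, 0, 0, 0, 0],
    [255, 0, 0, 0, 0],
  ],
)

```text
t: 25.23
ee_pos: [470.8, -151.4, 329.9]
orientation: [-2.539, -1.85, -0.0]
ft_force: [-0.2, -0.3, -1.6]
width: 21.4
```

```bash
python3 -c "
from h import *
tgt(471.9,-156.0,330,-17.9)
im,W,K,D=wcam()
s=get_image('side');t=get_image('top')
cv2.imwrite('pics/w26.png',im);cv2.imwrite('pics/s26.png',s)
cv2.imwrite('pics/c26.png',cv2.hconcat([cv2.resize(s[130:360,240:420],(430,550),interpolation=cv2.INTER_CUBIC),cv2.resize(t[150:260,310:380],(350,550),interpolation=cv2.INTER_CUBIC)]))
tgt(471.9,-156.0,330,-17.9)
"
```

```text
t 25.23 delta m [-0.0041  0.0024 -0.0001] roll 0.001 cur yaw -17.9 pos [ 470.8 -151.4  329.9] F [-0.21 -0.26 -1.64] w 21.4
t 25.38 delta m [-0.0038  0.0023 -0.    ] roll 0.001 cur yaw -17.9 pos [ 470.9 -151.7  330. ] F [ 0.51  0.02 -1.59] w 21.1
```

View pics/c26.png

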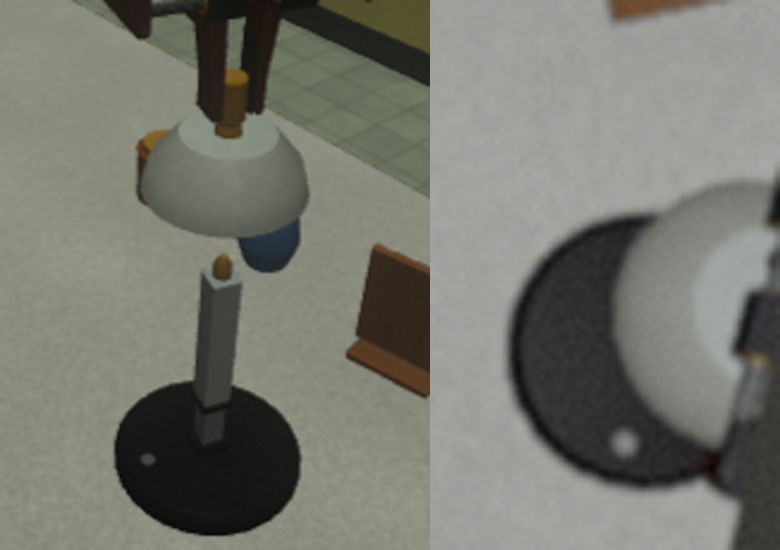

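View pics/w26.png

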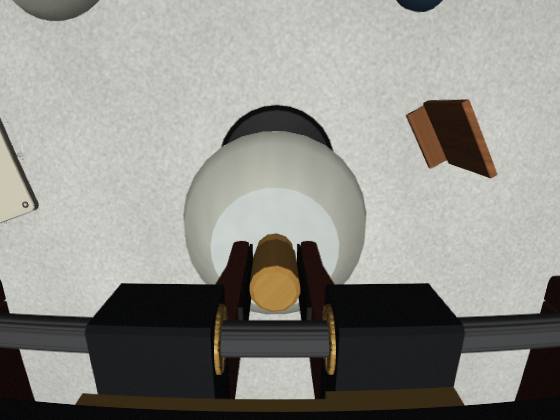

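```bash
python3 - <<'E'
from h import *
c=calibration('wrist');H=np.linalg.inv(np.array(c['hand_eye']));K=np.array(c['intrinsics']);D=np.array(c['distortion'])
a=np.linspace(0,2*np.pi,361)
for off in (0,2):
    C=proj(np.c_[off+60*np.cos(a),60*np.sin(a),45+0*a],H,K,D); print('rim',off,C.min(0).round(1),C.max(0).round(1))
    C=proj(np.c_[off+34*np.cos(a),34*np.sin(a),-1+0*a],H,K,D); print('top',off,C.min(0).round(1),C.max(0).round(1))
    C=proj(np.c_[off+11*np.cos(a),11*np.sin(a),-45+0*a],H,K,D); print('fin',off,C.min(0).round(1),C.max(0).round(1))
E
```

```text
rim 0 [181.3 128.8] [365.5 304.5]
top 0 [208.8 187.1] [337.5 306.8]
fin 0 [246.2 266.8] [299.6 314.3]
rim 2 [181.  125.5] [365.7 302. ]
top 2 [208.6 183.2] [337.7 303.6]
fin 2 [246.1 262.2] [299.7 310.2]
```

>>> move_arm(
  deltas=[
    [255, -0.002, 0.001, 0.005, 0],
    [255, -0.002, 0.001, 0.01, 0],
    [255, -0.002, 0.001, 0.015, 0],
    [255, -0.002, 0.001, 0.015, 0],
    [255, -0.002, 0.001, 0.015, 0],
  ],
)

```text
t: 25.8
ee_pos: [470.8, -154.5, 314.3]
orientation: [-2.54, -1.847, 0.001]
ft_force: [-0.3, -0.6, -0.9]
width: 21.2
```

>>> move_arm(
  deltas=[
    [255, 0, 0, 0, 0],
    [255, 0, 0, 0, 0],
    [255, 0, 0, 0, 0],
    [255, 0, 0, 0, 0],
    [255, 0, 0, 0, 0],
  ],
)

```text
t: 26.22
ee_pos: [471.2, -154.7, 315.1]
orientation: [2.54, 1.848, 0.0]
ft_force: [-0.7, -0.7, -1.9]
width: 21.2
```

```bash
python3 -c "
from h import *
tgt(471.9,-156.0,330,-17.9)"
```

```text
t 26.22 delta m [-0.0011  0.0011 -0.0149] roll -0.001 cur yaw -17.9 pos [ 471.2 -154.7  315.1] F [-0.71 -0.7  -1.94] w 21.2
```

>>> move_arm(
  deltas=[
    [255, -0.001, 0.0007, 0.008, 0],
    [255, -0.001, 0.0007, 0.016, 0],
    [255, -0.001, 0.0007, 0.024, 0],
    [255, -0.001, 0.0007, 0.03, 0],
    [255, -0.001, 0.0007, 0.03, 0],
  ],
)

```text
t: 26.63
ee_pos: [470.4, -155.4, 282.9]
orientation: [-2.538, -1.846, 0.003]
ft_force: [-0.5, -0.6, -1.3]
width: 21.4
```

>>> move_arm(
  deltas=[
    [255, 0, 0, 0, 0],
    [255, 0, 0, 0, 0],
    [255, 0, 0, 0, 0],
  ],
)

```text
t: 26.88
ee_pos: [471.8, -155.8, 285.2]
orientation: [2.54, 1.848, 0.001]
ft_force: [0.5, 0.1, -2.8]
width: 21.1
```

```bash
python3 -c "
from h import *
tgt(471.9,-156.0,248,-17.9)
s=get_image('side')
cv2.imwrite('pics/c27.png',cv2.resize(s[170:360,260:410],(600,760)[0:2],interpolation=cv2.INTER_CUBIC)[:600])
"
```

```text
t 26.88 delta m [-0.0001  0.0002  0.0372] roll -0.001 cur yaw -17.9 pos [ 471.8 -155.8  285.2] F [ 0.54  0.09 -2.81] w 21.1
```

View pics/c27.png

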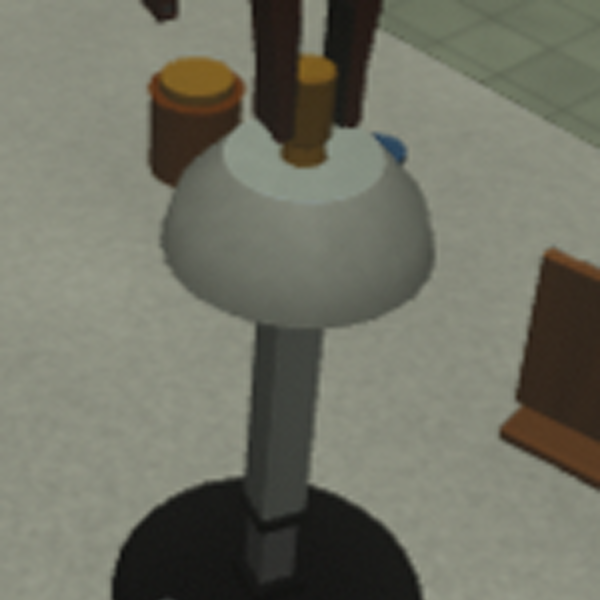

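```bash
python3 - <<'E'
from h import *
S=calibration('side');WS=np.array(S['world_to_cam']);KS=np.array(S['intrinsics']);DS=np.array(S['distortion'])
for P in ([471.9,-156,22],[471.9,-156,175],[471.9,-156,240],[471.9,-156,330]):
    p=proj([P],WS,KS,DS)[0]; print(P,((p-[260,170])*4).round(1))
a=np.linspace(0,2*np.pi,361)
C=proj(np.c_[471.9+60*np.cos(a),-156+60*np.sin(a),240+0*a],WS,KS,DS);print('rim',((C.min(0)-[260,170])*4).round(),((C.max(0)-[260,170])*4).round())
C=proj(np.c_[471.9+11*np.cos(a),-156+11*np.sin(a),330+0*a],WS,KS,DS);print('fin',((C.min(0)-[260,170])*4).round(),((C.max(0)-[260,170])*4).round())
C=proj(np.c_[471.9+80*np.cos(a),-156+80*np.sin(a),22+0*a],WS,KS,DS);print('base',((C.min(0)-[260,170])*4).round(),((C.max(0)-[260,170])*4).round())
C=proj(np.array([[471.9+.952*u-(-.307)*-v*-1*-1,0,0] for u in(0,) for v in (0,)]),WS,KS,DS)
E
```

```text
[471.9, -156, 22] [265.7 573.7]
[471.9, -156, 175] [284.5 348.2]
[471.9, -156, 240] [293.9 236.1]
[471.9, -156, 330] [308.6  60.7]
rim [157. 158.] [433. 325.]
fin [281.  47.] [336.  75.]
base [110. 462.] [424. 704.]
```

>>> move_arm(
  deltas=[
    [255, 0, -0.0005, 0.006, 0],
    [255, 0, -0.0005, 0.012, 0],
    [255, 0, -0.0005, 0.017, 0],
    [255, 0, -0.0005, 0.017, 0],
    [255, 0, -0.0005, 0.017, 0],
  ],
)

```text
t: 27.35
ee_pos: [470.7, -155.5, 267.4]
orientation: [-2.54, -1.848, 0.001]
ft_force: [0.0, 0.3, -1.2]
width: 21.3
```

>>> move_arm(
  deltas=[
    [255, 0, 0, 0.002, 0],
    [255, 0, 0, 0.004, 0],
    [255, 0, 0, 0.005, 0],
    [255, 0, 0, 0.005, 0],
  ],
)

```text
t: 27.68
ee_pos: [470.9, -155.6, 262.7]
orientation: [-2.54, -1.848, 0.0]
ft_force: [1.1, 0.1, -1.5]
width: 21.1
```

>>> move_arm(
  deltas=[
    [255, 0, 0, 0.0015, 0],
    [255, 0, 0, 0.003, 0],
    [255, 0, 0, 0.004, 0],
    [255, 0, 0, 0.004, 0],
  ],
)

```text
t: 28.02
ee_pos: [470.9, -155.6, 258.7]
orientation: [-2.54, -1.848, 0.0]
ft_force: [-0.2, 0.8, -2.3]
width: 21.4
```

>>> move_arm(
  deltas=[
    [255, 0, 0, 0.0015, 0],
    [255, 0, 0, 0.003, 0],
    [255, 0, 0, 0.004, 0],
    [255, 0, 0, 0.004, 0],
  ],
)

```text
t: 28.35
ee_pos: [470.8, -155.6, 254.6]
orientation: [-2.54, -1.848, 0.0]
ft_force: [-0.5, -0.7, -2.1]
width: 21.2
```

>>> move_arm(
  deltas=[
    [255, 0, 0, 0.001, 0],
    [255, 0, 0, 0.002, 0],
    [255, 0, 0, 0.003, 0],
    [255, 0, 0, 0.003, 0],
  ],
)

```text
t: 28.68
ee_pos: [470.9, -155.6, 251.7]
orientation: [-2.54, -1.848, 0.0]
ft_force: [-0.1, 0.5, -2.1]
width: 21.6
```

>>> move_arm(
  deltas=[
    [255, 0, 0, 0.0005, 0],
    [255, 0, 0, 0.001, 0],
    [255, 0, 0, 0.0015, 0],
    [255, 0, 0, 0.0015, 0],
  ],
)

```text
t: 29.02
ee_pos: [471.0, -155.6, 250.3]
orientation: [-2.54, -1.848, 0.0]
ft_force: [0.8, 0.2, -1.2]
width: 21.2
```

>>> move_arm(
  deltas=[
    [255, 0, 0, 0.0005, 0],
    [255, 0, 0, 0.001, 0],
    [255, 0, 0, 0.001, 0],
  ],
)

```text
t: 29.27
ee_pos: [471.0, -155.6, 249.3]
orientation: [-2.54, -1.848, 0.0]
ft_force: [-0.1, -0.6, -1.7]
width: 21.2
```

>>> move_arm(
  deltas=[
    [255, 0, 0, 0.0005, 0],
    [255, 0, 0, 0.001, 0],
    [255, 0, 0, 0.001, 0],
  ],
)

```text
t: 29.52
ee_pos: [471.0, -155.6, 248.3]
orientation: [-2.54, -1.848, 0.0]
ft_force: [-0.3, -0.2, -1.8]
width: 21.0
```

>>> move_arm(
  deltas=[
    [255, 0, 0, 0.0004, 0],
    [255, 0, 0, 0.0007, 0],
    [255, 0, 0, 0.0007, 0],
  ],
)

```text
t: 29.77
ee_pos: [471.0, -155.6, 247.7]
orientation: [-2.541, -1.848, 0.0]
ft_force: [0.7, 0.3, -0.5]
width: 21.2
```

>>> move_arm(
  deltas=[
    [255, 0, 0, 0.0004, 0],
    [255, 0, 0, 0.0007, 0],
    [255, 0, 0, 0.0007, 0],
  ],
)

```text
t: 30.02
ee_pos: [471.0, -155.6, 246.9]
orientation: [-2.54, -1.848, 0.0]
ft_force: [-1.0, -1.1, -1.8]
width: 21.1
```

```bash
python3 -c "
from h import *
tgt(471.9,-156.0,248,-17.9)
s=get_image('side')
cv2.imwrite('pics/c28.png',cv2.resize(s[170:360,260:410],(600,760)[0:2],interpolation=cv2.INTER_CUBIC)[:600])
tgt(471.9,-156.0,248,-17.9)
"
```

```text
t 30.02 delta m [-0.0001  0.001  -0.0011] roll -0.001 cur yaw -17.9 pos [ 471.  -155.6  246.9] F [-0.97 -1.14 -1.75] w 21.1
t 30.07 delta m [-0.0001  0.001  -0.001 ] roll -0.001 cur yaw -17.9 pos [ 471.  -155.6  247. ] F [-0.27 -0.25 -2.71] w 21.3
```

View pics/c28.png

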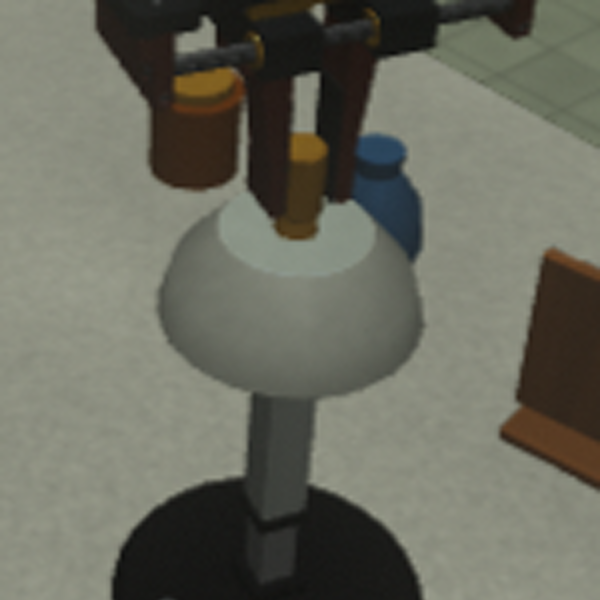

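>>> move_arm(
  deltas=[
    [255, 0, 0, 0.0003, 0],
    [255, 0, 0, 0.0006, 0],
    [255, 0, 0, 0.0006, 0],
  ],
)

```text
t: 30.32
ee_pos: [471.0, -155.6, 246.3]
orientation: [-2.54, -1.848, 0.0]
ft_force: [-0.2, -0.6, -2.2]
width: 20.9
```

>>> move_arm(
  deltas=[
    [255, 0, 0, 0.0003, 0],
    [255, 0, 0, 0.0006, 0],
    [255, 0, 0, 0.0006, 0],
  ],
)

```text
t: 30.57
ee_pos: [471.0, -155.6, 245.8]
orientation: [-2.54, -1.848, 0.0]
ft_force: [-0.0, 0.2, -2.4]
width: 21.3
```

>>> move_arm(
  deltas=[
    [255, 0, 0, 0.0003, 0],
    [255, 0, 0, 0.0006, 0],
    [255, 0, 0, 0.0006, 0],
  ],
)

```text
t: 30.82
ee_pos: [471.1, -155.6, 245.3]
orientation: [2.54, 1.848, 0.0]
ft_force: [-0.2, 0.7, -0.9]
width: 21.1
```

>>> move_arm(
  deltas=[
    [255, 0, 0, 0.0003, 0],
    [255, 0, 0, 0.0006, 0],
    [255, 0, 0, 0.0006, 0],
  ],
)

```text
t: 31.07
ee_pos: [471.2, -155.7, 245.1]
orientation: [2.54, 1.848, 0.0]
ft_force: [-1.6, 0.6, 5.5]
width: 21.3
```

>>> move_arm(
  deltas=[
    [255, 0, 0, 0.0003, 0],
    [255, 0, 0, 0.0005, 0],
    [255, 0, 0, 0.0005, 0],
  ],
)

```text
t: 31.32
ee_pos: [471.3, -155.7, 245.0]
orientation: [2.54, 1.848, 0.001]
ft_force: [-2.9, 0.7, 7.9]
width: 21.6
```

>>> move_arm(
  deltas=[
    [255, 0, 0, -0.0005, 0],
    [255, 0, 0, -0.0008, 0],
    [185, 0, 0, -0.0008, 0],
    [165, 0, 0, -0.0008, 0],
    [150, 0, 0, -0.0008, 0],
  ],
)

```text
t: 31.73
ee_pos: [471.0, -155.6, 244.7]
orientation: [-2.541, -1.848, 0.0]
ft_force: [-0.9, 0.1, 0.2]
width: 33.6
```

```bash
python3 -c "
from h import *
im,W,K,D=wcam()
a=cv2.resize(im[120:360,155:395],(480,480),interpolation=cv2.INTER_CUBIC)
s=get_image('side')
b=cv2.resize(s[170:360,280:390],(300,480),interpolation=cv2.INTER_CUBIC)
cv2.imwrite('pics/c29.png',cv2.hconcat([a,b]))
tgt(471.9,-156.0,248,-17.9)
"
```

```text
t 31.83 delta m [-0.0001  0.001  -0.0033] roll -0.001 cur yaw -17.9 pos [ 471.  -155.6  244.7] F [ 0.05  0.07 -0.53] w 35.9
```

View pics/c29.png

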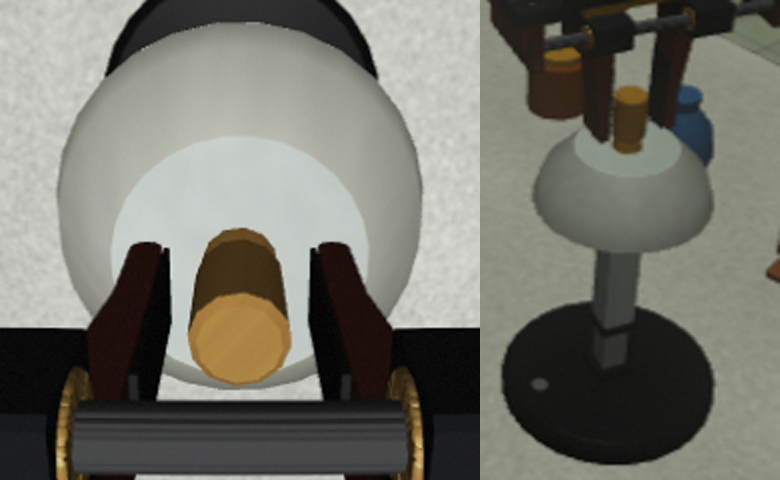

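Seated and standing level; fingers clear. Open a little more, then rise straight up and away.

>>> move_arm(
  deltas=[
    [100, 0, 0.0005, 0, 0],
    [100, 0, 0.0005, 0, 0],
    [100, 0, 0.0005, 0, 0],
    [100, 0, 0.0005, -0.01, 0],
    [100, 0, 0.0005, -0.03, 0],
  ],
)

```text
t: 32.25
ee_pos: [470.1, -155.3, 273.7]
orientation: [-2.537, -1.846, 0.004]
ft_force: [0.1, 0.6, -0.3]
width: 53.4
```

>>> move_arm(
  deltas=[
    [100, 0, 0, -0.03, 0],
    [100, 0, 0, -0.07, 0],
    [100, 0, 0, -0.11, 0],
    [100, 0.03, 0, -0.14, 0],
    [100, 0.07, 0, -0.15, 0],
  ],
)

```text
t: 32.67
ee_pos: [494.3, -90.8, 431.2]
orientation: [2.539, 1.839, 0.008]
ft_force: [1.1, -0.2, 0.2]
width: 53.3
```

>>> move_arm(
  deltas=[
    [100, 0.03, 0, 0, 0],
    [100, 0.07, 0, 0, 0],
    [100, 0.07, 0, 0, 0],
    [100, 0.07, 0, 0, 0],
    [100, 0.07, 0, 0, 0],
  ],
)

```text
t: 33.08
ee_pos: [514.3, -23.0, 425.2]
orientation: [2.539, 1.849, -0.001]
ft_force: [0.3, 0.1, 0.4]
width: 53.1
```

```bash
python3 -c "
from h import *
tgt(471.9,-156.0,248,-17.9)
im,W,K,D=wcam();cv2.imwrite('pics/w30.png',im)
s=get_image('side')
for n in ['head','head_grip','stem_top','lamp']: print(n,[(round(d['conf'],2),np.round(d['location'],1)) for d in place_of('side',n)])
t=get_image('top')
for n in ['head','head_grip','lamp','vase','candle','frame']: print(n,[(round(d['conf'],2),np.round(d['location'],1)) for d in place_of('top',n)])
b=cv2.resize(s[170:360,260:410],(440,550),interpolation=cv2.INTER_CUBIC)
c=cv2.resize(t[160:270,310:382],(350,550),interpolation=cv2.INTER_CUBIC)
cv2.imwrite('pics/c30.png',cv2.hconcat([b,c]))
"
```

```text
t 33.08 delta m [-0.1395  0.0005  0.1772] roll 0.0 cur yaw -17.9 pos [514.3 -23.  425.2] F [0.28 0.07 0.38] w 53.1
head [(0.98, array([ 470.7, -154.1,  194.7])), (0.6, array([497.8, 365.1,   2.7])), (0.55, array([277.5, 206.6,  -1.7]))]
head_grip [(0.89, array([ 467.8, -155.2,  275. ])), (0.65, array([276.5, 205.2, 103.1]))]
stem_top []
lamp [(0.97, array([ 471.2, -154.7,    2.3]))]
head [(0.93, array([497.5, 366.1,   2.6])), (0.92, array([ 470.6, -155.7,  200.7])), (0.9, array([282.5, 199.2,   1.6]))]
head_grip [(0.86, array([495. , 367.3,  53.4])), (0.64, array([ 469.5, -159.4,  271.5])), (0.57, array([280.8, 203.7, 106.8]))]
lamp [(0.71, array([ 471.4, -156.8,    1.8]))]
vase [(0.54, array([709.9,   9.8,  -1. ]))]
candle [(0.82, array([698.9, 173. ,  -2. ]))]
frame []
```

View pics/c30.png

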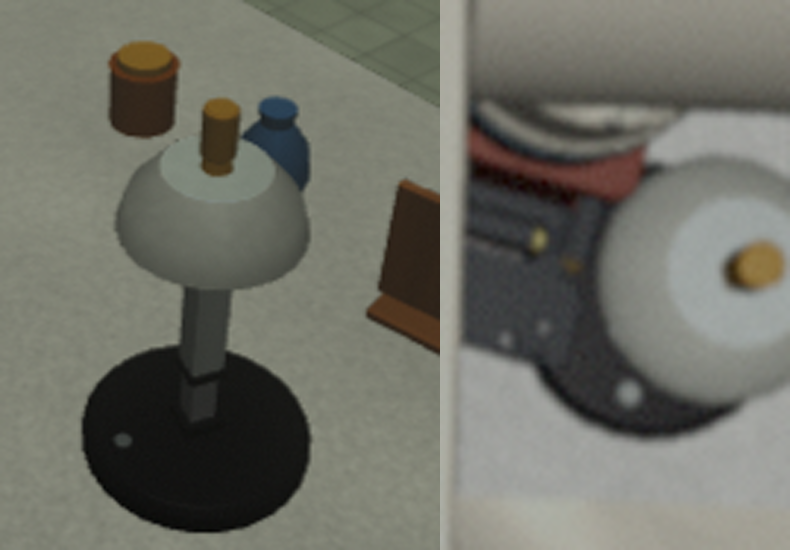

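View pics/w30.png

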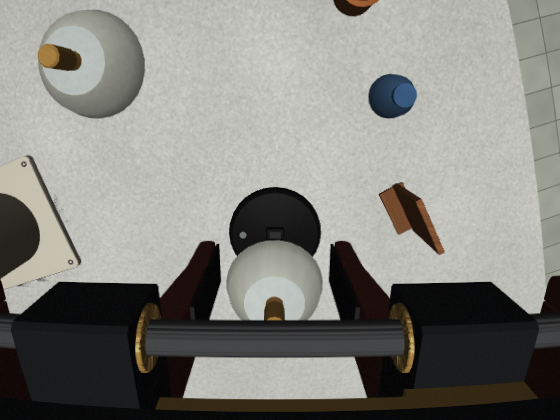

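```bash
python3 -c "
from workcell import *
print(close_job(), get_obs()['t'])"
```

```text
the job is handed in; nothing more can be done
the job is handed in; nothing more can be done
```

The lamp is assembled and handed in at about 33 s: the stem is locked at the next hole, and the middle-sized head sits on its spigot.

**Stem:**
- I pinched the red button flush; it slipped under the hole's edge at about 13 N of upward pull.
- I raised the stem about 33 mm in small steps until the button popped out, which the wrist picture showed.
- Pushing back down met a firm stop at 8 N. I eased the upward pull off at about 4 N, so the upper stop was felt only lightly.

**Head:**
- It went down over the spigot without lateral resistance and stopped at about 8 N.
- After release it stood level and centred in the side, top and wrist pictures. Its origin was found at about (471, −155, 195 to 201).

**Other objects:** the base had not visibly moved. The vase and candle jar were found within a few mm of where they started. The top-view network did not report the frame at the end, but the wrist picture shows it standing.

**Checks that disagreed:**
- **Fingertips:** in the pictures they ended about 15 mm behind the TCP, not 14 mm ahead as stated. I went by the pictures. The first attempt at the pinch, at the stated height, therefore missed the button harmlessly.
- **Stem height:** the head's stop came about 2 mm lower than the gripper's lift suggested. I put that down to play in the hole and slip in the grip.
- **Button at the end:** the shade hid the button, so I could not see it again. The lock rests on the earlier picture, the 8 N push-down, and the stem staying up under the head.

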